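Square painted picture blocks and send them to the dryer

ROBOT

A 6-joint arm with a two-finger parallel gripper is mounted at the origin on the work surface. World frame = base frame: x ahead of the robot, y to its left, z up, the work surface at z = 0. Lengths are in m, angles in rad, forces in N, time in s.
With the tool pointing down it reaches from about 0.275 to 0.725 m from the base axis. Payload 15.9 kg.
Tool frame: the origin (TCP) lies at the very end of the fingers, on their centre line; the grasp point (between the pads) lies 19 mm behind it (tcp_to_grasp is the distance from the TCP to the grasp point, in m); z points along the fingers, y is the line along which they close (so a half turn about z gives the same grasp; the last joint's range is limited). The gripper opens to 85 mm and grips with 20 to 120 N. Pads are 22 mm wide; open, the fingers measure 114 mm over their backs; the gripper's body (76 mm by 85 mm) begins 54 mm behind the grasp point. The pads swing forward as they close: fully open they stand 13 mm farther back than shut.
Start: joints at [1.333, 0.213, -0.034, 1.323, 0, 1.571], TCP at [0.118, 0.486, 0.231] pointing down, gripper open.
Joint ranges: [-2.98, 2.98], [-0.74, 1.72], [-1.14, 1.35], [-2.1, 2.04], [-1.57, 1.44], [-3.14, 3.14]. Speed limits (rad/s): [1.89, 1.89, 2.39, 2.57, 3.14, 3.14].

INTERFACE

Orientations are given as a unit quaternion [x, y, z, w].
In Python, from bench import read_state, snapshot, get_calibration, sign_off, tcp_to_grasp gives the robot as it stands. The module is installed in compiled form; this text tells all that it offers.
- The arm moves only by the tool play_rows, never from a script. Its argument "commands" is a list of rows, each an object with "linear": the shift along the tool's x, y, z in mm, a list of three; "delta_rot": the turn, a rotation vector about the tool's x, y, z in rad, a list of three; "jaw": the finger opening in mm, from 0 to 85.4. A call has exactly 8 rows; each row is the pose to reach, as a shift and turn from the pose commanded when the call began, along the tool's axes at that moment; what a row does not reach only later rows make up. A row lasts 1/10 s, in which the tool goes at most 50 mm and 8.59 degrees, less where a joint would pass 70% of its speed; a pose out of reach is approached as far as the arm can. A call with a gripper value outside its range is refused whole. The fingers move at their own pace and stop on an object; "newtons" is the grip in N (left out, the last holds). Time passes only in rows, so rows that repeat a pose let the fingers close, or fill a call up. It gives the time, the measured TCP pose, the force, the opening and the grip force at its end, in the units of the state.
- read_state(): the state, without advancing time (a new reading comes with each control period).
- snapshot(name): name is "scene" or "top"; returns the picture (420x560x3 uint8, blue, green, red); there is no depth.
- get_calibration(name): a dict with "K" (3x3 intrinsics, pixels), "R" (3x3) and "t" (3): a world point X has camera coordinates R X + t. Camera axes: x right, y down, z forward; pixel columns grow to the right and rows downward; lengths in m; the calibration is good to about 2 mm. A picture is of the moment at which its call begins. get_calibration takes no time and is no camera call.
- sign_off(): hands the job in; it is judged then, once.
The state is a dict: "time_s": time; "joint_positions": joint angles; "joint_vel": joint speeds; "effort": joint torques, N m; "eef_pos": TCP position; "ee_rot": TCP orientation; "contact_force": force on the tool from outside, world axes, zero at the start; "torque": the same for the moment, N m; "grip_width": finger opening in m; "gripper_force": force on a finger pad.
Only numpy, scipy, OpenCV 4.12 (cv2) and the standard library are available. Lean on these libraries where they do the work, as an engineer would, in place of code of your own. Each camera call takes 0.05 s, during which the arm holds its last target. There are 200 camera calls.

TASK

Bring the empty carrier to its loading detent. Then take the painted picture blocks that are there one at a time, in the order red, green, blue (a colour may be missing): push each one square on the squaring board, long side flat against the long fence and one end against the short fence, and let go of it there before you grasp it again and lay it flat in any free bay of the carrier, which stays in its loading detent meanwhile. When all are loaded, slide the carrier to the drying detent beside the blue dryer and leave it there with every block lying in its bay; do not disturb the paint pots, the red lid and the glue bottle.

Things in the scene. Friction and masses are not known exactly. Their poses are not given: they have to be found in the camera images.
- red_block (a point): centre (half-way up) of the red picture block: a wooden block 44 mm along its x, 64 mm along its y, 32 mm high, 70 g, its top painted red with a small white bird. Starts flat on the table, yawed up to 0.6 rad from the world's axes. None if the block is absent this time. It may be used either way round (half a turn).
- green_block (a point): centre (half-way up) of the green picture block: a wooden block 44 mm along its x, 64 mm along its y, 32 mm high, 70 g, its top painted green with a small white bird. Starts flat on the table, yawed up to 0.6 rad from the world's axes. None if the block is absent this time. It may be used either way round (half a turn).
- blue_block (a point): centre (half-way up) of the blue picture block: a wooden block 44 mm along its x, 64 mm along its y, 32 mm high, 70 g, its top painted blue with a small white bird. Starts flat on the table, yawed up to 0.6 rad from the world's axes. None if the block is absent this time. It may be used either way round (half a turn).
- board: fixed plywood squaring board, 150 x 150 mm, 10 mm thick; origin under its middle. Two aluminium fences stand on it, 12 mm thick and only 8 mm above its top face, so that fingers can pass over them beside a 32 mm high block.
- fence_corner (a point): inside corner of the fences, on the board's top (z 10 mm), 50 mm in x and y from the board's middle. Long fence's face: plane x = 0 here, from y = 0 to -110 mm. Short fence's face: plane y = 0, from x = 0 to -70 mm. A squared block lies at negative x and y, its x axis along this x (either way round), its centre at (-22, -32, +16) mm in this frame.
- carrier (a joint): carrier's place on its rail, m, growing along its own +y (about world +y): 0 = loading detent, 0.12 = drying detent beside the blue dryer, end stops -0.08 and 0.16; starts between -0.075 and -0.035. About 1.2 N of friction; stays where left. A sprung plunger clicks into each detent: up to about 5 N more to pass, felt within 18 mm, holds within 2 mm.
- load_mark (a point): a point fixed to the rail (not to the carrier): where the middle of bay 1's floor stands when the carrier is in its loading detent, 30 mm above the table; y along the rail towards the drying detent. The rail is 540 x 90 mm; on its robot side a yellow flag (loading) and an orange flag (drying) stand where the red mark on the carrier's wall, at bay 1's middle, must come.
- handle (a point): on the black upright fin at the +y end of the carrier, 16 mm along its x, 28 mm along its y, standing 50 mm above the carrier's deck; this point is on its axis, 20 mm below its top and 60 mm above the table. Axes as the carrier's: y along the rail.
- bay0 (a point): middle of the floor of the carrier's bay 0 (at the -y end, farthest from the handle), 30 mm above the table. An open pocket 50 mm (x) by 69 mm (y), white walls 8 mm high: a block fits with 2 to 3 mm to spare all round, its x along the bay's x (either way round). Bays are 72 mm apart along y and move with the carrier.
- bay1 (a point): middle of the floor of the carrier's bay 1 (the middle one), 30 mm above the table. An open pocket 50 mm (x) by 69 mm (y), white walls 8 mm high: a block fits with 2 to 3 mm to spare all round, its x along the bay's x (either way round). Bays are 72 mm apart along y and move with the carrier.
- bay2 (a point): middle of the floor of the carrier's bay 2 (at the +y end, next to the handle; the fin's axis is 68 mm beyond this bay's middle), 30 mm above the table. An open pocket 50 mm (x) by 69 mm (y), white walls 8 mm high: a block fits with 2 to 3 mm to spare all round, its x along the bay's x (either way round). Bays are 72 mm apart along y and move with the carrier.
- pot_orange: bystander: white paint pot with orange paint, 48 mm across, 50 mm high, between the board and the blocks; origin at its underside
- pot_violet: bystander: white paint pot with dark blue paint, 48 mm across, 55 mm high; origin at its underside
- pot_yellow: bystander: white paint pot with yellow paint, 48 mm across, 50 mm high; origin at its underside
- pot_lid: bystander: red lid, 54 mm across, 10 mm high, lying on the table
- glue: bystander: white glue bottle, 48 mm across, 110 mm high, standing left of the rail; origin at its underside
Things that resemble listed ones, but are neither listed nor needed, are in the scene too. Leave any pink or turquoise look-alike of the part that bears blue_block alone.

How it is judged:
By the outcome, as a careful person would: the job done as asked, in the order asked, and still so for the second after the job is handed in, with the robot touching nothing.
Of red, green, blue only 2 to 3 are there at a start; the rules pass over those that are not, and their reading is None.
At some moment in a run one of red, green, blue may be knocked a few centimetres aside while the robot is not near it.
Once in a run the grip may slacken for a moment while it holds something.
It also fails if it takes over 210 s, if anything falls off the work surface, if the arm or the gripper's body presses on something with over 40 N, if the wrist force passes 120 N, or if a joint passes its speed limit or range.

## Working session

There is one attempt and no reset: what is moved stays moved. The work goes in short steps, Python scripts to look and compute and a tool call to move; the robot and the scene stay as the last step left them, time stands still between calls to the robot, and variables do not carry over. Pictures are saved under pics/ and viewed, at most 14 in all, crops included, and the job is handed in when it is done.

Besides the shell and the picture viewer there is one more tool, called after "Request:" as name([rows], argument=value, ...), one row to a line, values as JSON. play_rows: Moves the arm, as the interface text tells. Its arguments: {"type":"object","properties":{"commands":{"type":"array","items":{"type":"object","properties":{"linear":{"type":"array","items":{"type":"number"}},"delta_rot":{"type":"array","items":{"type":"number"}},"jaw":{"type":"number"}}}},"newtons":{"type":"number"}},"required":["commands"]}

```bash
mkdir -p pics; python3 - <<'E'
from bench import *
import cv2,numpy as np
for n in("scene","top"):
    cv2.imwrite(f"pics/{n}0.png",snapshot(n)); c=get_calibration(n); print(n,np.round(c["K"],1).tolist(),np.round(c["R"],3).tolist(),np.round(c["t"],3).tolist())
s=read_state(); print(s, tcp_to_grasp)
E
```

```text
scene [[500.1, 0.0, 278.8], [0.0, 500.1, 196.5], [0.0, 0.0, 1.0]] [[-0.04, 0.999, -0.022], [0.59, 0.006, -0.808], [-0.807, -0.046, -0.589]] [0.055, -0.23, 1.701]
top [[385.6, 0.0, 270.7], [0.0, 385.6, 207.9], [0.0, 0.0, 1.0]] [[0.027, -0.999, -0.034], [-0.998, -0.025, -0.062], [0.061, 0.035, -0.998]] [-0.029, 0.453, 0.995]
{'time_s': 0.1, 'joint_positions': array([ 1.33294274e+00,  2.13324507e-01, -3.49304116e-02,  1.32348709e+00,
        1.71746099e-05,  1.57079196e+00]), 'joint_vel': array([ 2.57565320e-03, -1.34003333e-03,  1.77519664e-03, -3.91231587e-04,
        8.33893515e-05,  1.54238487e-04]), 'effort': array([ 1.87478923e-03, -6.87251115e+01,  4.87805557e+01,  1.23030640e-02,
        1.28238439e-04, -2.44825719e-05]), 'eef_pos': array([0.11773912, 0.48565942, 0.23088303]), 'ee_rot': array([ 1.18644470e-01,  9.92936688e-01, -4.68483697e-04, -6.46288616e-05]), 'contact_force': array([-0.31355447,  0.39042148, -0.1137608 ]), 'torque': array([-0.01062356,  0.03619215,  0.01590349]), 'gripper_force': 0.0, 'grip_width': 0.08517217949477815} 0.0187
```

View pics/scene0.png

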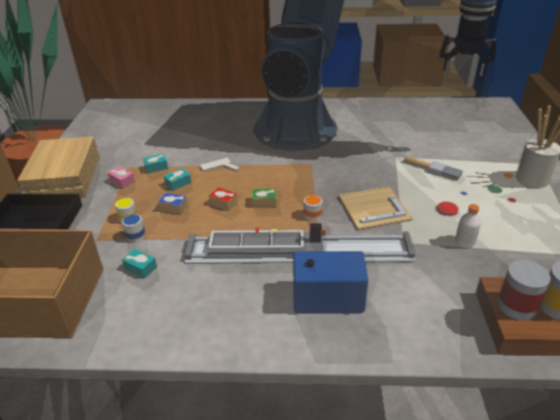

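View pics/top0.png

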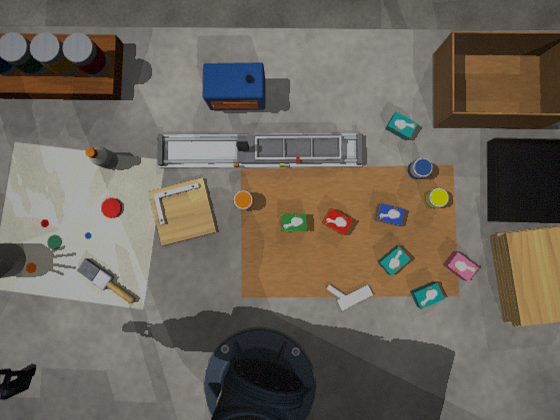

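The top view shows red at (338,222), green (294,223) and blue (391,214). Turquoise look-alikes are at (402,125), (395,260) and (429,295), and a pink one at (462,265). The board is at (183,212), with its fence corner at the upper left. The carrier spans about (250–345,148), with its handle at (243,146).

```bash
cat > h.py <<'E'
from bench import *
import cv2,numpy as np
C={n:get_calibration(n) for n in("scene","top")}
def ray(n,uv,z):
    c=C[n];R=np.array(c["R"]);t=np.array(c["t"]);K=np.array(c["K"])
    uv=np.atleast_2d(uv).astype(float)
    d=(np.linalg.inv(K)@np.c_[uv,np.ones(len(uv))].T).T@R; o=-R.T@t
    return o+d*((z-o[2])/d[:,2])[:,None]
def proj(n,X):
    c=C[n];p=(np.array(c["R"])@np.atleast_2d(X).T).T+np.array(c["t"]);p=p@np.array(c["K"]).T
    return p[:,:2]/p[:,2:]
HUE={"red":[(0,9),(171,180)],"green":[(45,75)],"blue":[(108,128)]}
def block(n,img,col,z,box,smin=90):
    """centre (xy) and yaw of the long side (mod pi) from the coloured top"""
    x0,y0,x1,y1=box; s=4
    im=cv2.resize(img[y0:y1,x0:x1],None,fx=s,fy=s,interpolation=cv2.INTER_CUBIC)
    h=cv2.cvtColor(im,cv2.COLOR_BGR2HSV)
    m=sum(cv2.inRange(h,(a,smin,60),(b,255,255)) for a,b in HUE[col])
    cs,_=cv2.findContours(m.astype(np.uint8),cv2.RETR_EXTERNAL,cv2.CHAIN_APPROX_NONE)
    c=max(cs,key=cv2.contourArea)[:,0]
    uv=(c+.5)/s-.5+[x0,y0]
    P=ray(n,uv,z)[:,:2]*1000
    (cx,cy),(w,hh),a=cv2.minAreaRect(P.astype(np.float32))
    if w<hh: a+=90; w,hh=hh,w
    return np.round([cx,cy,w,hh,(a+90)%180-90],1)
E
python3 - <<'E'
from h import *
t=cv2.imread("pics/top0.png");s=cv2.imread("pics/scene0.png")
for c,b in dict(red=(315,200,362,245),green=(272,202,316,243),blue=(368,195,415,236)).items(): print(c,block("top",t,c,.032,b))
for c,b in dict(red=(200,180,245,215),green=(246,180,285,215),blue=(152,188,192,220)).items(): print(c,block("scene",s,c,.032,b))
cv2.imwrite("pics/c1.png",cv2.resize(t[125:250,145:375],None,fx=3.45,fy=3.45,interpolation=cv2.INTER_CUBIC))
cv2.imwrite("pics/c2.png",cv2.resize(s[180:270,180:420],None,fx=3.3,fy=3.3,interpolation=cv2.INTER_CUBIC))
E
```

```text
red [ 423.  -189.3   65.3   45.8   61.4]
green [417.5 -83.7  52.7  43.2 -86.2]
blue [ 443.3 -328.3   52.3   43.5   76.8]
red [ 424.5 -189.1   66.6   48.1   61.4]
green [426.1 -62.4  30.   27.2 -87.3]
blue [ 444.5 -329.7   44.9   41.9   77.1]
```

View pics/c1.png

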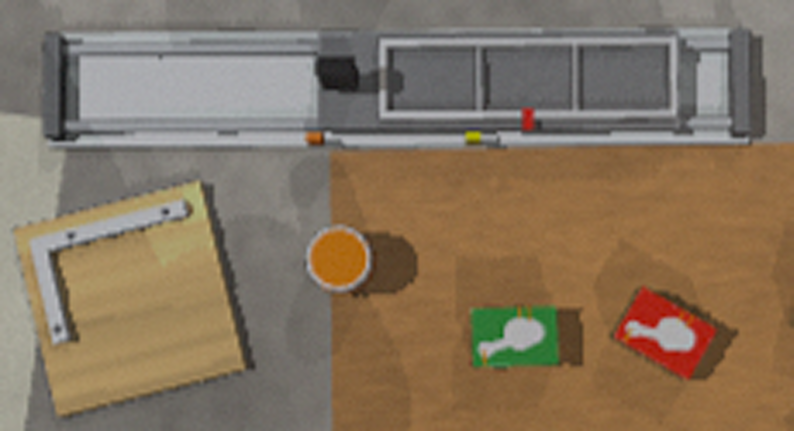

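View pics/c2.png

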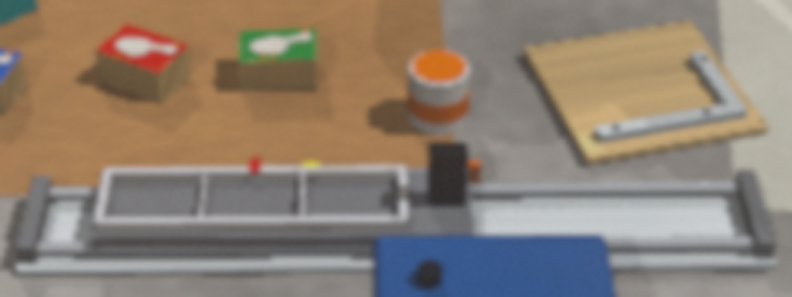

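```bash
cat >> h.py <<'E'
def hull(n,img,z,box,lo,hi,close=0,extra=None):
    """rectangle around all pixels in an HSV range: centre, sides, yaw of long side, raw rect corners"""
    x0,y0,x1,y1=box; s=4
    im=cv2.resize(img[y0:y1,x0:x1],None,fx=s,fy=s,interpolation=cv2.INTER_CUBIC)
    h=cv2.cvtColor(im,cv2.COLOR_BGR2HSV); m=cv2.inRange(h,lo,hi)
    if extra: m|=cv2.inRange(h,*extra)
    m=cv2.morphologyEx(m,cv2.MORPH_OPEN,np.ones((5,5)))
    if close: m=cv2.morphologyEx(m,cv2.MORPH_CLOSE,np.ones((close,close)))
    k,l,st,_=cv2.connectedComponentsWithStats(m)
    m=l==1+np.argmax(st[1:,4])
    uv=(np.argwhere(m)[:,::-1]+.5)/s-.5+[x0,y0]
    P=ray(n,uv,z)[:,:2]*1000
    (cx,cy),(w,hh),a=cv2.minAreaRect(P.astype(np.float32))
    if w<hh: a+=90; w,hh=hh,w
    return np.round([cx,cy,w,hh,(a+90)%180-90],1)
RNG={"red":((0,90,60),(9,255,255)),"green":((45,80,50),(80,255,255)),"blue":((108,90,60),(128,255,255))}
E
python3 - <<'E'
from h import *
t=cv2.imread("pics/top0.png");s=cv2.imread("pics/scene0.png")
W=((0,0,170),(180,60,255))
for c,b in dict(red=(315,200,362,245),green=(272,202,316,243),blue=(368,195,415,236)).items(): print(c,hull("top",t,.032,b,*RNG[c],close=21,extra=W))
for c,b in dict(red=(200,180,245,215),green=(246,180,285,215),blue=(152,188,192,220)).items(): print(c,hull("scene",s,.032,b,*RNG[c],close=21,extra=W))
print("board",hull("top",t,.01,(147,174,220,248),(12,60,110),(28,200,255),close=41))
print("board",hull("scene",s,.01,(335,184,415,232),(12,60,110),(28,200,255),close=41))
for v in(150,170,190):print("carr",hull("top",t,.038,(252,133,346,163),(0,0,v),(180,50,255),close=0))
o=[145,125]
f=lambda p,z,o=o,k=3.45:np.round(ray("top" if o[0]==145 else "scene",(np.array(p)+.5)/k-.5+o,z)*1000,1).tolist()
print("fences",f([[51,250],[186,217],[70,337]],.018))
print("flags y,o, red",f([[474,138],[315,138]],.035),f([[527,118]],.038))
print("handle top",f([[338,72]],.08))
print("rail front edge",f([[60,150],[750,147],[55,33],[740,30]],.02))
o=[180,180]
print("scene fl y o",f([[310,163],[475,170]],.035,o,3.3),"red",f([[254,166]],.038,o,3.3),"carr corners",f([[97,222],[407,217],[107,170],[405,167]],.038,o,3.3),"handletop",f([[448,147]],.08,o,3.3))
print("pot",f([[338,258]],.05,[145,125]))
E
```

```text
red [ 423.  -189.3   65.3   45.8   61.4]
green [417.2 -78.5  63.1  43.5 -86.9]
blue [ 444.5 -322.8   63.6   43.5   76.9]
red [ 424.5 -189.1   66.6   48.1   61.4]
green [419.7 -77.9  60.8  40.9 -88. ]
blue [ 446.4 -322.    60.9   42.    77.1]
board [439.5 218.2 167.7 167.6 -70.1]
board [442.7 217.6 194.7 174.2  17.8]
carr [611.1 -83.2 221.   58.5 -88.8]
carr [634.8  24.6   3.9   3.3 -88.9]Traceback (most recent call last):
  File "<stdin>", line 8, in <module>
  File "h.py", line 35, in hull
    m=l==1+np.argmax(st[1:,4])
           ~~~~~~~~~^^^^^^^^^^
    return _wrapfunc(a, 'argmax', axis=axis, out=out, **kwds)
    return bound(*args, **kwds)
ValueError: attempt to get argmax of an empty sequence
```

```bash
python3 - <<'E'
from h import *
t=cv2.imread("pics/top0.png");s=cv2.imread("pics/scene0.png")
for v in(130,140,150,160):print("carr",v,hull("top",t,.038,(252,133,346,163),(0,0,v),(180,50,255)))
def f(p,z,top=1):
    o,k=([145,125],3.45) if top else ([180,180],3.3)
    return np.round(ray("top" if top else "scene",(np.array(p)+.5)/k-.5+o,z)[:,:2]*1000,1).tolist()
B=f([[15,228],[203,181],[245,369],[60,414]],.01);print("board",B,np.mean(B,0),np.linalg.norm(np.diff(B,axis=0),axis=1))
B=f([[524,55],[697,23],[766,130],[588,161]],.01,0);print("boardS",B,np.mean(B,0))
print("fence inner",f([[51,250],[186,217],[70,337]],.018),"scene",f([[740,104],[720,105],[600,127]],.018,0))
print("flags y,o, red",f([[474,138],[315,138]],.035),f([[527,118]],.038))
print("handle top",f([[338,72]],.08),f([[448,147]],.08,0))
print("rail front edge",f([[60,150],[750,147],[55,33],[740,30]],.02))
print("scene fl y o",f([[310,163],[475,170]],.035,0),"red",f([[254,166]],.038,0),"carr corners",f([[97,222],[407,217],[107,170],[405,167]],.038,0))
print("pot",f([[338,258]],.05))
E
```

```text
carr 130 [610.6 -83.3 222.3  60.7 -88.6]
carr 140 [610.6 -83.3 221.1  59.6 -88.6]
carr 150 [611.1 -83.2 221.   58.5 -88.8]
carr 160 [582.3 -12.3  76.    5.2 -88.8]
board [[491.6, 307.5], [531.3, 163.0], [387.9, 125.4], [349.9, 266.1]] [440.175 215.5  ] [149.854396   148.24749576 145.74117469]
boardS [[401.6, 124.7], [354.2, 273.2], [498.5, 306.0], [537.8, 165.5]] [448.025 217.35 ]
fence inner [[474.6, 276.1], [502.3, 173.3], [408.7, 258.5]] scene [[476.1, 288.7], [477.6, 273.0], [506.3, 176.9]]
flags y,o, red [[564.6, -44.7], [562.2, 74.4]] [[580.0, -83.8]]
handle top [[602.5, 53.6]] [[607.9, 56.6]]
rail front edge [[551.4, 271.9], [564.8, -252.2], [642.1, 279.8], [653.9, -243.6]]
scene fl y o [[572.9, -43.6], [579.3, 77.8]] red [[580.5, -84.4]] carr corners [[643.5, -191.1], [634.9, 28.1], [586.5, -192.5], [580.1, 26.6]]
pot [[471.2, 52.6]]
```

```bash
cat > nav.py <<'E'
import sys,numpy as np
from scipy.spatial.transform import Rotation as Ro
from bench import read_state
# usage: nav.py x y z yaw ... (mm, deg of tool y; mod 180) -> linear (tool mm), delta_rot from the measured pose, for each target
s=read_state();R=Ro.from_quat(s["ee_rot"]);p=s["eef_pos"]*1000
ty=R.as_matrix()[:,1];y0=np.degrees(np.arctan2(ty[1],ty[0]))
print("t",round(s["time_s"],1),"tcp",p.round(1),"yaw",round(y0,1),"F",s["contact_force"].round(1),"w",round(s["grip_width"]*1000,1),"g",round(float(s["gripper_force"]),1),"j6",round(s["joint_positions"][5],2))
a=[float(v) for v in sys.argv[1:]]
for i in range(0,len(a),4):
    x,y,z,w=a[i:i+4]
    d=(w-y0+90)%180-90
    w=np.radians(y0+d);Y=np.array([np.cos(w),np.sin(w),0]);Z=np.array([0,0,-1.]);T=np.c_[np.cross(Y,Z),Y,Z]
    print("lin",R.inv().apply(np.array([x,y,z])-p).round(1),"rot",(R.inv()*Ro.from_matrix(T)).as_rotvec().round(3))
E
python3 nav.py 607 56.5 150 91.4  607 56.5 41 91.4
```

```text
t 0.1 tcp [117.7 485.7 230.9] yaw 76.4 F [-0.3  0.4 -0.1] w 85.2 g 0.0 j6 1.57
lin [-576.6 -301.7   81.2] rot [-0.001 -0.    -0.262]
lin [-576.6 -301.6  190.2] rot [-0.001 -0.    -0.262]
```

Request:
play_rows([
  {"linear": [-48, -25, 0], "delta_rot": [0, 0, -0.13], "jaw": 85},
  {"linear": [-96, -50, 0], "delta_rot": [0, 0, -0.262], "jaw": 85},
  {"linear": [-576.6, -301.7, 0], "delta_rot": [0, 0, -0.262], "jaw": 85},
  {"linear": [-576.6, -301.7, 0], "delta_rot": [0, 0, -0.262], "jaw": 85},
  {"linear": [-576.6, -301.7, 40], "delta_rot": [0, 0, -0.262], "jaw": 85},
  {"linear": [-576.6, -301.7, 81], "delta_rot": [0, 0, -0.262], "jaw": 85},
  {"linear": [-576.6, -301.7, 81], "delta_rot": [0, 0, -0.262], "jaw": 85},
  {"linear": [-576.6, -301.7, 81], "delta_rot": [0, 0, -0.262], "jaw": 85},
])

```text
time_s: 0.9
eef_pos: [0.415, 0.2248, 0.1986]
ee_rot: [-0.012, 1.0, 0.0, 0.0]
contact_force: [0.1, 2.0, 0.5]
grip_width: 0.085
gripper_force: 0.0
```

```bash
python3 nav.py 607 56.5 150 91.4  607 56.5 41 91.4
```

```text
t 0.9 tcp [415.  224.8 198.6] yaw 91.4 F [0.1 2.  0.5] w 85.0 g 0.0 j6 0.47
lin [-187.9 -172.8   48.6] rot [ 0.  0. -0.]
lin [-187.9 -172.9  157.6] rot [ 0.  0. -0.]
```

Request:
play_rows([
  {"linear": [-188, -173, 30], "delta_rot": [0, 0, 0], "jaw": 85},
  {"linear": [-188, -173, 30], "delta_rot": [0, 0, 0], "jaw": 85},
  {"linear": [-188, -173, 30], "delta_rot": [0, 0, 0], "jaw": 85},
  {"linear": [-188, -173, 30], "delta_rot": [0, 0, 0], "jaw": 85},
  {"linear": [-188, -173, 30], "delta_rot": [0, 0, 0], "jaw": 85},
  {"linear": [-188, -173, 50], "delta_rot": [0, 0, 0], "jaw": 85},
  {"linear": [-188, -173, 80], "delta_rot": [0, 0, 0], "jaw": 85},
  {"linear": [-188, -173, 100], "delta_rot": [0, 0, 0], "jaw": 85},
])

```text
time_s: 1.7
eef_pos: [0.6054, 0.0574, 0.0966]
ee_rot: [-0.012, 1.0, -0.0, -0.001]
contact_force: [-1.1, 0.8, -0.0]
grip_width: 0.0847
gripper_force: 0.0
```

```bash
python3 nav.py 607 56.5 41 91.4
```

```text
t 1.7 tcp [605.4  57.4  96.6] yaw 91.3 F [-1.1  0.8 -0. ] w 84.7 g 0.0 j6 0.07
lin [-1.7 -1.  55.6] rot [-0.    -0.002 -0.001]
```

Request:
play_rows([
  {"linear": [-1.5, -1, 28], "delta_rot": [0, 0, 0], "jaw": 85},
  {"linear": [-1.5, -1, 55], "delta_rot": [0, 0, 0], "jaw": 85},
  {"linear": [-1.5, -1, 55], "delta_rot": [0, 0, 0], "jaw": 85},
  {"linear": [-1.5, -1, 55], "delta_rot": [0, 0, 0], "jaw": 20},
  {"linear": [-1.5, -1, 55], "delta_rot": [0, 0, 0], "jaw": 20},
  {"linear": [-1.5, -1, 55], "delta_rot": [0, 0, 0], "jaw": 20},
  {"linear": [-1.5, -1, 55], "delta_rot": [0, 0, 0], "jaw": 20},
  {"linear": [-1.5, -1, 55], "delta_rot": [0, 0, 0], "jaw": 20},
], newtons=40)

```text
time_s: 2.5
eef_pos: [0.6082, 0.0572, 0.0452]
ee_rot: [-0.012, 1.0, 0.0, 0.001]
contact_force: [-2.0, -0.1, 7.3]
grip_width: 0.027
gripper_force: 42.3
```

```bash
python3 nav.py 606 95.5 41 91.4
```

```text
t 2.5 tcp [608.2  57.2  45.2] yaw 91.4 F [-2.  -0.1  7.3] w 27.0 g 42.3 j6 0.07
lin [ 1.2 38.4  4.2] rot [-0.     0.002 -0.   ]
```

Request:
play_rows([
  {"linear": [0, 5, -3], "delta_rot": [0, 0, 0], "jaw": 20},
  {"linear": [0, 12, -3], "delta_rot": [0, 0, 0], "jaw": 20},
  {"linear": [0, 19, -3], "delta_rot": [0, 0, 0], "jaw": 20},
  {"linear": [0, 26, -3], "delta_rot": [0, 0, 0], "jaw": 20},
  {"linear": [0, 32, -3], "delta_rot": [0, 0, 0], "jaw": 20},
  {"linear": [0, 37, -3], "delta_rot": [0, 0, 0], "jaw": 20},
  {"linear": [0, 39.5, -3], "delta_rot": [0, 0, 0], "jaw": 20},
  {"linear": [0, 39.5, -3], "delta_rot": [0, 0, 0], "jaw": 20},
])

```text
time_s: 3.3
eef_pos: [0.6067, 0.097, 0.0458]
ee_rot: [-0.012, 1.0, -0.0, -0.0]
contact_force: [12.1, 1.6, -26.5]
grip_width: 0.0273
gripper_force: 47.4
```

```bash
cat > car.py <<'E'
from h import *
import sys
t=snapshot("top");cv2.imwrite(f"pics/{sys.argv[1]}.png",t)
x0=int(sys.argv[2]) if len(sys.argv)>2 else 238
for v in(130,140,150):print("carr",v,hull("top",t,.038,(x0,133,x0+94,163),(0,0,v),(180,50,255)))
E
python3 nav.py; python3 car.py t1 237
```

```text
t 3.3 tcp [606.7  97.   45.8] yaw 91.4 F [ 12.1   1.6 -26.5] w 27.3 g 47.4 j6 0.13
carr 130 [613.6 -62.8 209.2  68.4 -89. ]
carr 140 [610.2 -56.3 195.2  60.7 -89.4]
carr 150 [ 610.8 -100.6  104.4   58.5  -88.8]
```

Request:
play_rows([
  {"linear": [0, 0, 3], "delta_rot": [0, 0, 0], "jaw": 85},
  {"linear": [0, 0, 0], "delta_rot": [0, 0, 0], "jaw": 85},
  {"linear": [0, 0, 0], "delta_rot": [0, 0, 0], "jaw": 85},
  {"linear": [0, 0, 0], "delta_rot": [0, 0, 0], "jaw": 85},
  {"linear": [0, 0, 0], "delta_rot": [0, 0, 0], "jaw": 85},
  {"linear": [0, 0, -50], "delta_rot": [0, 0, 0], "jaw": 85},
  {"linear": [0, 0, -80], "delta_rot": [0, 0, 0.15], "jaw": 85},
  {"linear": [0, 0, -80], "delta_rot": [0, 0, 0.3], "jaw": 85},
])

```text
time_s: 4.15
eef_pos: [0.6088, 0.097, 0.1318]
ee_rot: [0.14, 0.99, 0.001, 0.003]
contact_force: [0.4, 0.6, -0.2]
grip_width: 0.085
gripper_force: 0.0
```

```bash
python3 nav.py 606.7 97 45 1.4; python3 car.py t2 237; python3 -c "
import cv2
t=cv2.imread('pics/t2.png');cv2.imwrite('pics/c3.png',cv2.resize(t[125:175,200:350],None,fx=5,fy=5,interpolation=cv2.INTER_CUBIC))"
```

```text
t 4.2 tcp [608.8  97.  131.8] yaw 73.9 F [ 0.4  0.6 -0.2] w 85.0 g 0.0 j6 0.44
lin [ 2.6 -0.8 86.8] rot [0.006 0.003 1.265]
carr 130 [613.5 -57.  192.6  68.3 -89. ]
carr 140 [639.1 -60.8 198.5  53.6  78.1]
carr 150 [588.3  15.7 105.8  24.1 -88.4]
```

View pics/c3.png

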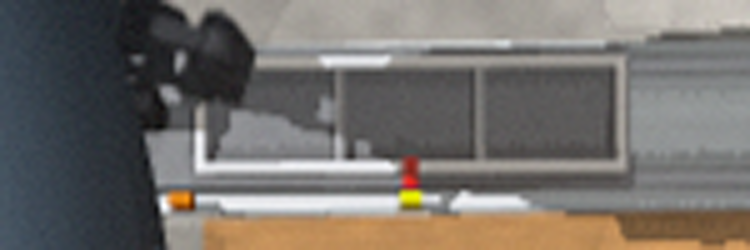

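Request:
play_rows([
  {"linear": [0, 0, 0], "delta_rot": [0, 0, 0.15], "jaw": 50},
  {"linear": [2, 0, 0], "delta_rot": [0, 0, 0.29], "jaw": 50},
  {"linear": [2, 0, 0], "delta_rot": [0, 0, 0.43], "jaw": 50},
  {"linear": [2, 0, 0], "delta_rot": [0, 0, 0.57], "jaw": 50},
  {"linear": [2, 0, 0], "delta_rot": [0, 0, 0.71], "jaw": 50},
  {"linear": [2, 0, 0], "delta_rot": [0, 0, 0.85], "jaw": 50},
  {"linear": [2, 0, 10], "delta_rot": [0, 0, 0.99], "jaw": 50},
  {"linear": [2, 0, 20], "delta_rot": [0, 0, 1.13], "jaw": 50},
])

```text
time_s: 5.0
eef_pos: [0.6045, 0.0971, 0.1063]
ee_rot: [0.647, 0.762, -0.0, -0.0]
contact_force: [-0.6, 1.0, 0.2]
grip_width: 0.0504
gripper_force: 0.0
```

Request:
play_rows([
  {"linear": [0, 0, 20], "delta_rot": [0, 0, 0.135], "jaw": 50},
  {"linear": [0, 0, 50], "delta_rot": [0, 0, 0.135], "jaw": 50},
  {"linear": [0, 0, 61], "delta_rot": [0, 0, 0.135], "jaw": 50},
  {"linear": [0, 0, 61], "delta_rot": [0, 0, 0.135], "jaw": 50},
  {"linear": [0, 0, 61], "delta_rot": [0, 0, 0.135], "jaw": 8},
  {"linear": [0, 0, 61], "delta_rot": [0, 0, 0.135], "jaw": 8},
  {"linear": [0, 0, 61], "delta_rot": [0, 0, 0.135], "jaw": 8},
  {"linear": [0, 0, 61], "delta_rot": [0, 0, 0.135], "jaw": 8},
], newtons=20)

```text
time_s: 5.8
eef_pos: [0.6062, 0.0973, 0.0475]
ee_rot: [0.696, 0.718, 0.001, 0.001]
contact_force: [6.0, -0.1, 0.5]
grip_width: 0.0159
gripper_force: 25.6
```

```bash
python3 nav.py
```

```text
t 5.8 tcp [606.2  97.3  47.5] yaw 1.7 F [ 6.  -0.1  0.5] w 15.9 g 25.6 j6 1.7
```

Request:
play_rows([
  {"linear": [0, 0, 0], "delta_rot": [0, 0, 0], "jaw": 60},
  {"linear": [0, 0, 0], "delta_rot": [0, 0, 0], "jaw": 60},
  {"linear": [0, 0, 0], "delta_rot": [0, 0, 0], "jaw": 60},
  {"linear": [0, 0, -40], "delta_rot": [0, 0, 0], "jaw": 60},
  {"linear": [0, 0, -90], "delta_rot": [0, 0, 0.1], "jaw": 75},
  {"linear": [0, 0, -100], "delta_rot": [0, 0, 0.2], "jaw": 75},
  {"linear": [-40, -40, -100], "delta_rot": [0, 0, 0.3], "jaw": 75},
  {"linear": [-80, -80, -100], "delta_rot": [0, 0, 0.4], "jaw": 75},
])

```text
time_s: 6.6
eef_pos: [0.5357, 0.0242, 0.1461]
ee_rot: [0.826, 0.564, 0.0, 0.0]
contact_force: [0.1, -1.0, -0.3]
grip_width: 0.0754
gripper_force: 0.0
```

```bash
python3 nav.py 423.7 -189.2 100 -28.6
```

```text
t 6.6 tcp [535.7  24.2 146.1] yaw -21.3 F [ 0.1 -1.  -0.3] w 75.4 g 0.0 j6 1.99
lin [-239.5  -26.7   46. ] rot [ 0.001 -0.     0.127]
```

Request:
play_rows([
  {"linear": [-239, -27, 30], "delta_rot": [0, 0, 0.12], "jaw": 75},
  {"linear": [-239, -27, 30], "delta_rot": [0, 0, 0.12], "jaw": 75},
  {"linear": [-239, -27, 30], "delta_rot": [0, 0, 0.12], "jaw": 75},
  {"linear": [-239, -27, 30], "delta_rot": [0, 0, 0.12], "jaw": 75},
  {"linear": [-239, -27, 30], "delta_rot": [0, 0, 0.12], "jaw": 75},
  {"linear": [-239, -27, 46], "delta_rot": [0, 0, 0.12], "jaw": 75},
  {"linear": [-239, -27, 46], "delta_rot": [0, 0, 0.12], "jaw": 75},
  {"linear": [-239, -27, 46], "delta_rot": [0, 0, 0.12], "jaw": 75},
])

```text
time_s: 7.4
eef_pos: [0.4245, -0.1883, 0.1003]
ee_rot: [0.857, 0.515, -0.0, -0.0]
contact_force: [-0.6, -0.7, -0.3]
grip_width: 0.0751
gripper_force: 0.0
```

```bash
python3 nav.py 423.7 -189.2 13 -28.6; python3 - <<'E'
from h import *
s=snapshot("scene");t=snapshot("top");cv2.imwrite("pics/s3.png",s);cv2.imwrite("pics/t3.png",t)
W=((0,0,170),(180,60,255))
print(hull("scene",s,.032,(200,180,245,215),*RNG["red"],close=21,extra=W))
for v in (120,130,140,150):print("carr",v,hull("top",t,.038,(237,133,331,163),(0,0,v),(180,50,255)))
h=cv2.cvtColor(t,cv2.COLOR_BGR2HSV)
def cen(lo,hi,box):
    x0,y0,x1,y1=box;m=cv2.inRange(h[y0:y1,x0:x1],lo,hi);M=cv2.moments(m);return [M["m10"]/M["m00"]+x0,M["m01"]/M["m00"]+y0]
a=cen((25,150,150),(35,255,255),(270,155,300,172));b=cen((0,150,80),(8,255,255),(270,150,300,172));print(a,b,ray("top",a,.035),ray("top",b,.038))
E
```

```text
t 7.4 tcp [ 424.5 -188.3  100.3] yaw -28.1 F [-0.6 -0.7 -0.3] w 75.1 g 0.0 j6 1.64
lin [-1.1 -0.2 87.3] rot [-0.    -0.     0.009]
[ 424.5 -189.    66.8   48.    61.1]
carr 120 [612.2 -46.6 241.8  70.6 -89. ]
carr 130 [613.4 -48.9 237.   68.4 -89. ]
carr 140 [609.7 -42.2 221.7  61.4 -88.5]
carr 150 [609.9 -42.  221.7  60.4 -88.8]
[281.6363636363636, 163.9090909090909] [281.75, 159.25] [[ 0.56653778 -0.04362457  0.035     ]] [[ 0.57808952 -0.04364317  0.038     ]]
```

Request:
play_rows([
  {"linear": [-1, 0, 45], "delta_rot": [0, 0, 0.009], "jaw": 75},
  {"linear": [-1, 0, 80], "delta_rot": [0, 0, 0.009], "jaw": 75},
  {"linear": [-1, 0, 87], "delta_rot": [0, 0, 0.009], "jaw": 75},
  {"linear": [-1, 0, 87], "delta_rot": [0, 0, 0.009], "jaw": 35},
  {"linear": [-1, 0, 87], "delta_rot": [0, 0, 0.009], "jaw": 35},
  {"linear": [-1, 0, 87], "delta_rot": [0, 0, 0.009], "jaw": 35},
  {"linear": [-1, 0, 87], "delta_rot": [0, 0, 0.009], "jaw": 35},
  {"linear": [-1, 0, 87], "delta_rot": [0, 0, 0.009], "jaw": 35},
], newtons=40)

```text
time_s: 8.3
eef_pos: [0.4254, -0.1899, 0.0149]
ee_rot: [0.86, 0.511, 0.001, 0.001]
contact_force: [-1.1, 2.3, 9.3]
grip_width: 0.0429
gripper_force: 41.7
```

```bash
python3 nav.py 423 -189 120 -28.6
```

```text
t 8.3 tcp [ 425.4 -189.9   14.9] yaw -28.6 F [-1.1  2.3  9.3] w 42.9 g 41.7 j6 1.65
lin [  -0.3   -2.2 -105.1] rot [ 0.003 -0.001  0.   ]
```

Request:
play_rows([
  {"linear": [0, 0, -45], "delta_rot": [0, 0, 0], "jaw": 35},
  {"linear": [0, 0, -90], "delta_rot": [0, 0, 0], "jaw": 35},
  {"linear": [0, 0, -110], "delta_rot": [0, 0, 0], "jaw": 35},
  {"linear": [0, 0, -110], "delta_rot": [0, 0, -0.12], "jaw": 35},
  {"linear": [0, 0, -110], "delta_rot": [0, 0, -0.24], "jaw": 35},
  {"linear": [0, 0, -110], "delta_rot": [0, 0, -0.36], "jaw": 35},
  {"linear": [0, 0, -110], "delta_rot": [0, 0, -0.48], "jaw": 35},
  {"linear": [0, 0, -110], "delta_rot": [0, 0, -0.6], "jaw": 35},
], newtons=50)

```text
time_s: 9.1
eef_pos: [0.4246, -0.1898, 0.1245]
ee_rot: [0.669, 0.744, 0.0, 0.001]
contact_force: [0.0, 0.5, -1.0]
grip_width: 0.0425
gripper_force: 53.1
```

```bash
python3 nav.py 458.3 232.8 120 15.2
```

```text
t 9.1 tcp [ 424.6 -189.8  124.5] yaw 6.1 F [ 0.   0.5 -1. ] w 42.5 g 53.1 j6 1.04
lin [416.6  78.2   4.2] rot [ 0.002  0.001 -0.159]
```

Request:
play_rows([
  {"linear": [417, 78, 0], "delta_rot": [0, 0, -0.16], "jaw": 35},
  {"linear": [417, 78, 0], "delta_rot": [0, 0, -0.16], "jaw": 35},
  {"linear": [417, 78, 0], "delta_rot": [0, 0, -0.16], "jaw": 35},
  {"linear": [417, 78, 0], "delta_rot": [0, 0, -0.16], "jaw": 35},
  {"linear": [417, 78, 0], "delta_rot": [0, 0, -0.16], "jaw": 35},
  {"linear": [417, 78, 0], "delta_rot": [0, 0, -0.16], "jaw": 35},
  {"linear": [417, 78, 0], "delta_rot": [0, 0, -0.16], "jaw": 35},
  {"linear": [417, 78, 0], "delta_rot": [0, 0, -0.16], "jaw": 35},
])

```text
time_s: 9.9
eef_pos: [0.4578, 0.2115, 0.1247]
ee_rot: [0.609, 0.793, 0.001, 0.001]
contact_force: [2.1, -0.2, -0.2]
grip_width: 0.0427
gripper_force: 53.2
```

```bash
python3 nav.py 458.3 232.8 100 15.2
```

```text
t 9.9 tcp [457.8 211.5 124.7] yaw 15.0 F [ 2.1 -0.2 -0.2] w 42.7 g 53.2 j6 1.74
lin [20.4  5.9 24.7] rot [ 0.002 -0.    -0.004]
```

Request:
play_rows([
  {"linear": [16, 5, 25], "delta_rot": [0, 0, 0], "jaw": 35},
  {"linear": [16, 5, 60], "delta_rot": [0, 0, 0], "jaw": 35},
  {"linear": [16, 5, 90], "delta_rot": [0, 0, 0], "jaw": 35},
  {"linear": [16, 5, 92], "delta_rot": [0, 0, 0], "jaw": 35},
  {"linear": [16, 5, 92], "delta_rot": [0, 0, 0], "jaw": 35},
  {"linear": [16, 5, 92], "delta_rot": [0, 0, 0], "jaw": 35},
  {"linear": [16, 5, 92], "delta_rot": [0, 0, 0], "jaw": 35},
  {"linear": [16, 5, 92], "delta_rot": [0, 0, 0], "jaw": 35},
])

```text
time_s: 10.7
eef_pos: [0.459, 0.226, 0.0322]
ee_rot: [0.609, 0.793, 0.001, 0.0]
contact_force: [0.4, -0.6, -0.2]
grip_width: 0.0428
gripper_force: 53.1
```

```bash
python3 nav.py 458.3 232.8 25 15.2 460.7 241.7 25 15.2
```

```text
t 10.7 tcp [459.  226.   32.2] yaw 14.9 F [ 0.4 -0.6 -0.2] w 42.8 g 53.1 j6 1.77
lin [6.7 1.1 7.2] rot [ 0.002 -0.    -0.005]
lin [14.7  5.7  7.2] rot [ 0.002 -0.    -0.005]
```

Request:
play_rows([
  {"linear": [3, 0, 4], "delta_rot": [0, 0, -0.005], "jaw": 35},
  {"linear": [6, 0, 7], "delta_rot": [0, 0, -0.005], "jaw": 35},
  {"linear": [6, 0, 7.5], "delta_rot": [0, 0, -0.005], "jaw": 35},
  {"linear": [9, 0, 7.5], "delta_rot": [0, 0, -0.005], "jaw": 35},
  {"linear": [11, 0, 7.5], "delta_rot": [0, 0, -0.005], "jaw": 35},
  {"linear": [12, 0, 7.5], "delta_rot": [0, 0, -0.005], "jaw": 35},
  {"linear": [13, 0, 7.5], "delta_rot": [0, 0, -0.005], "jaw": 35},
  {"linear": [13, 0, 7.5], "delta_rot": [0, 0, -0.005], "jaw": 35},
])

```text
time_s: 11.5
eef_pos: [0.4561, 0.2383, 0.0244]
ee_rot: [0.607, 0.795, 0.001, 0.001]
contact_force: [2.6, -7.9, 17.5]
grip_width: 0.0427
gripper_force: 56.3
```

```bash
python3 nav.py 462.5 240.2 25 15.2
```

```text
t 11.5 tcp [456.1 238.3  24.4] yaw 15.2 F [ 2.6 -7.9 17.5] w 42.7 g 56.3 j6 1.79
lin [ 0.1  6.7 -0.5] rot [0.003 0.001 0.   ]
```

Request:
play_rows([
  {"linear": [0, 0, -1.2], "delta_rot": [0, 0, 0], "jaw": 35},
  {"linear": [0, 2, -1.2], "delta_rot": [0, 0, 0], "jaw": 35},
  {"linear": [0, 4, -1.2], "delta_rot": [0, 0, 0], "jaw": 35},
  {"linear": [0, 5, -1.2], "delta_rot": [0, 0, 0], "jaw": 35},
  {"linear": [1, 5, -1.2], "delta_rot": [0, 0, 0], "jaw": 35},
  {"linear": [1.5, 5, -1.2], "delta_rot": [0, 0, 0], "jaw": 35},
  {"linear": [1.5, 5, -1.2], "delta_rot": [0, 0, 0], "jaw": 35},
  {"linear": [1.5, 5, -1.2], "delta_rot": [0, 0, 0], "jaw": 35},
])

```text
time_s: 12.3
eef_pos: [0.4593, 0.2412, 0.0246]
ee_rot: [0.607, 0.795, 0.0, -0.0]
contact_force: [-0.4, 0.4, 0.3]
grip_width: 0.0426
gripper_force: 54.3
```

```bash
python3 nav.py 462.5 240.2 25 15.2
```

```text
t 12.3 tcp [459.3 241.2  24.6] yaw 15.2 F [-0.4  0.4  0.3] w 42.6 g 54.3 j6 1.79
lin [-1.8  2.8 -0.4] rot [-0.    -0.     0.001]
```

Request:
play_rows([
  {"linear": [0, 1, 0], "delta_rot": [0, 0, 0], "jaw": 35},
  {"linear": [0, 2, 0], "delta_rot": [0, 0, 0], "jaw": 35},
  {"linear": [0, 2.5, 0], "delta_rot": [0, 0, 0], "jaw": 35},
  {"linear": [1, 2.5, 0], "delta_rot": [0, 0, 0], "jaw": 35},
  {"linear": [2, 2.5, 0], "delta_rot": [0, 0, 0], "jaw": 35},
  {"linear": [3, 2.5, 0], "delta_rot": [0, 0, 0], "jaw": 35},
  {"linear": [3, 2.5, 0], "delta_rot": [0, 0, 0], "jaw": 35},
  {"linear": [3, 2.5, 0], "delta_rot": [0, 0, 0], "jaw": 35},
])

```text
time_s: 13.1
eef_pos: [0.4616, 0.2424, 0.0249]
ee_rot: [0.608, 0.794, -0.001, 0.002]
contact_force: [4.7, -19.1, 8.0]
grip_width: 0.0426
gripper_force: 53.6
```

```bash
python3 nav.py 462.5 240.2 25 15.2; python3 - <<'E'
from h import *
for n,b in(("scene",(330,170,420,240)),("top",(145,170,225,250))):
    i=snapshot(n);cv2.imwrite(f"pics/{n}5.png",i)
a=cv2.imread("pics/scene5.png")[160:240,330:430];b=cv2.imread("pics/top5.png")[170:250,135:235]
cv2.imwrite("pics/c5.png",cv2.resize(np.hstack([a,b]),None,fx=4,fy=4,interpolation=cv2.INTER_CUBIC))
E
```

```text
t 13.1 tcp [461.6 242.4  24.9] yaw 15.2 F [  4.7 -19.1   8. ] w 42.6 g 53.6 j6 1.79
lin [-2.4  0.2 -0.1] rot [ 0.     0.005 -0.001]
```

View pics/c5.png

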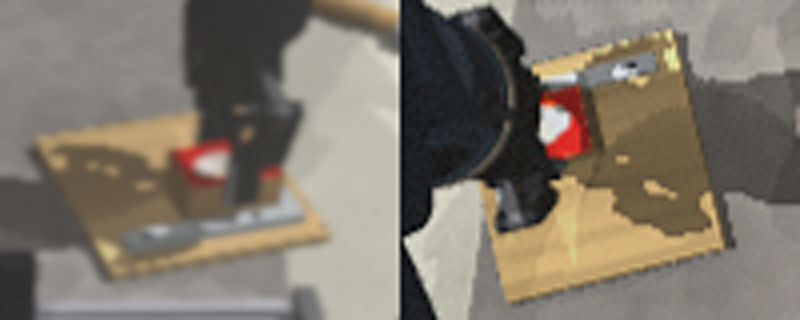

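Request:
play_rows([
  {"linear": [-1, 0, -0.3], "delta_rot": [0, 0, 0], "jaw": 35},
  {"linear": [-1, 0.5, -0.3], "delta_rot": [0, 0, 0], "jaw": 35},
  {"linear": [-1, 1, -0.3], "delta_rot": [0, 0, 0], "jaw": 35},
  {"linear": [-1, 1.5, -0.3], "delta_rot": [0, 0, 0], "jaw": 35},
  {"linear": [-1, 2, -0.3], "delta_rot": [0, 0, 0], "jaw": 35},
  {"linear": [-1, 2, -0.3], "delta_rot": [0, 0, 0], "jaw": 35},
  {"linear": [-1, 2, -0.3], "delta_rot": [0, 0, 0], "jaw": 35},
  {"linear": [-1, 2, -0.3], "delta_rot": [0, 0, 0], "jaw": 35},
])

```text
time_s: 14.0
eef_pos: [0.462, 0.2423, 0.0247]
ee_rot: [0.607, 0.794, -0.002, 0.0]
contact_force: [-6.3, -14.0, 9.7]
grip_width: 0.0426
gripper_force: 53.8
```

```bash
python3 nav.py 462.5 240.2 25 15.2
```

```text
t 14.0 tcp [462.  242.3  24.7] yaw 15.2 F [ -6.3 -14.    9.7] w 42.6 g 53.8 j6 1.79
lin [-2.2 -0.1 -0.3] rot [-0.003  0.003  0.   ]
```

Request:
play_rows([
  {"linear": [0, 0, 0], "delta_rot": [0, 0, 0], "jaw": 54},
  {"linear": [0, 0, 0], "delta_rot": [0, 0, 0], "jaw": 54},
  {"linear": [0, 0, 0], "delta_rot": [0, 0, 0], "jaw": 54},
  {"linear": [0, 2, 0], "delta_rot": [0, 0, 0], "jaw": 54},
  {"linear": [0, 4, 0], "delta_rot": [0, 0, 0], "jaw": 54},
  {"linear": [0, 5, 0], "delta_rot": [0, 0, 0], "jaw": 54},
  {"linear": [0, 5.7, 0], "delta_rot": [0, 0, 0], "jaw": 54},
  {"linear": [0, 5.7, 0], "delta_rot": [0, 0, 0], "jaw": 54},
])

```text
time_s: 14.8
eef_pos: [0.4669, 0.2452, 0.0245]
ee_rot: [0.607, 0.795, -0.001, -0.001]
contact_force: [-11.9, -2.5, 7.2]
grip_width: 0.054
gripper_force: 6.0
```

```bash
python3 nav.py 462.5 240.2 25 15.2
```

```text
t 14.8 tcp [466.9 245.2  24.5] yaw 15.3 F [-11.9  -2.5   7.2] w 54.0 g 6.0 j6 1.79
lin [-3.6 -5.5 -0.5] rot [-0.004  0.     0.001]
```

Request:
play_rows([
  {"linear": [0, -3, 0], "delta_rot": [0, 0, 0], "jaw": 54},
  {"linear": [0, -5.6, 0], "delta_rot": [0, 0, 0], "jaw": 56},
  {"linear": [0, -5.6, -20], "delta_rot": [0, 0, 0], "jaw": 56},
  {"linear": [0, -5.6, -45], "delta_rot": [0, 0, 0], "jaw": 56},
  {"linear": [-30, -5.6, -45], "delta_rot": [0, 0, 0], "jaw": 0},
  {"linear": [-60, -5.6, -45], "delta_rot": [0, 0, 0], "jaw": 0},
  {"linear": [-60, -5.6, -45], "delta_rot": [0, 0, 0], "jaw": 0},
  {"linear": [-60, -5.6, -40], "delta_rot": [0, 0, 0], "jaw": 0},
])

```text
time_s: 15.6
eef_pos: [0.4796, 0.1863, 0.0654]
ee_rot: [0.608, 0.794, 0.001, 0.0]
contact_force: [-0.3, 0.2, 0.2]
grip_width: 0.0003
gripper_force: 0.0
```

Request:
play_rows([
  {"linear": [0, 0, 20], "delta_rot": [0, 0, 0], "jaw": 0},
  {"linear": [0, 0, 38], "delta_rot": [0, 0, 0], "jaw": 0},
  {"linear": [0, 0, 38], "delta_rot": [0, 0, 0], "jaw": 0},
  {"linear": [6, 0, 38], "delta_rot": [0, 0, 0], "jaw": 0},
  {"linear": [10, 0, 38], "delta_rot": [0, 0, 0], "jaw": 0},
  {"linear": [13, 0, 38], "delta_rot": [0, 0, 0], "jaw": 0},
  {"linear": [15, 0, 38], "delta_rot": [0, 0, 0], "jaw": 0},
  {"linear": [15, 0, 38], "delta_rot": [0, 0, 0], "jaw": 0},
])

```text
time_s: 16.4
eef_pos: [0.4757, 0.2005, 0.0277]
ee_rot: [0.607, 0.795, -0.0, 0.001]
contact_force: [2.2, -8.2, 4.6]
grip_width: 0.0001
gripper_force: 3.9
```

```bash
python3 nav.py 462 242.3 25 15.2; python3 - <<'E'
from h import *
s=snapshot("scene");cv2.imwrite("pics/s6.png",s)
cv2.imwrite("pics/c6.png",cv2.resize(s[170:240,330:430],None,fx=7,fy=7,interpolation=cv2.INTER_CUBIC))
E
```

```text
t 16.4 tcp [475.7 200.5  27.7] yaw 15.2 F [ 2.2 -8.2  4.6] w 0.1 g 3.9 j6 1.71
lin [44.  -2.3  2.6] rot [0.001 0.002 0.001]
```

View pics/c6.png

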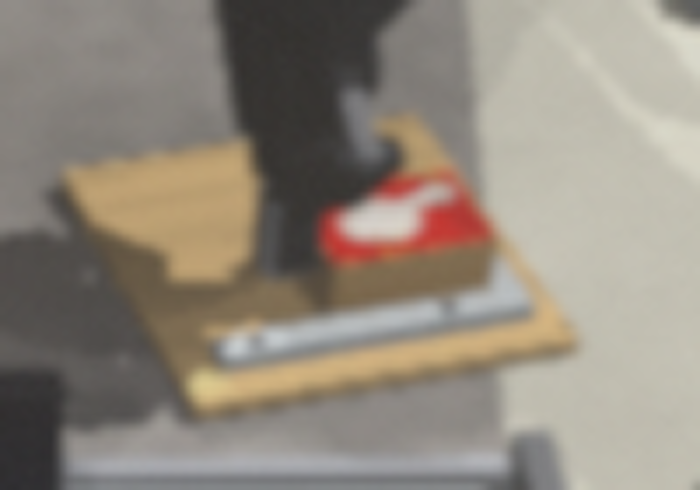

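Request:
play_rows([
  {"linear": [-6, 0, 0], "delta_rot": [0, 0, 0], "jaw": 0},
  {"linear": [-6, 0, -25], "delta_rot": [0, 0, 0], "jaw": 30},
  {"linear": [-6, -1, -45], "delta_rot": [0, 0, 0], "jaw": 60},
  {"linear": [20, -2.3, -45], "delta_rot": [0, 0, 0], "jaw": 60},
  {"linear": [43, -2.3, -45], "delta_rot": [0, 0, 0], "jaw": 60},
  {"linear": [43, -2.3, -45], "delta_rot": [0, 0, 0], "jaw": 60},
  {"linear": [43, -2.3, -45], "delta_rot": [0, 0, 0], "jaw": 60},
  {"linear": [43, -2.3, -45], "delta_rot": [0, 0, 0], "jaw": 60},
])

```text
time_s: 17.25
eef_pos: [0.4617, 0.2411, 0.072]
ee_rot: [0.607, 0.795, -0.0, 0.0]
contact_force: [0.3, -0.1, 0.5]
grip_width: 0.0601
gripper_force: 0.0
```

```bash
python3 nav.py 462.3 241.3 24.5 15.2
```

```text
t 17.2 tcp [461.7 241.1  72. ] yaw 15.2 F [ 0.3 -0.1  0.5] w 60.1 g 0.0 j6 1.79
lin [-0.   0.7 47.5] rot [-0.  0.  0.]
```

Request:
play_rows([
  {"linear": [0, 0.5, 25], "delta_rot": [0, 0, 0], "jaw": 60},
  {"linear": [0, 0.5, 47], "delta_rot": [0, 0, 0], "jaw": 60},
  {"linear": [0, 0.5, 47], "delta_rot": [0, 0, 0], "jaw": 60},
  {"linear": [0, 0.5, 47], "delta_rot": [0, 0, 0], "jaw": 35},
  {"linear": [0, 0.5, 47], "delta_rot": [0, 0, 0], "jaw": 35},
  {"linear": [0, 0.5, 47], "delta_rot": [0, 0, 0], "jaw": 35},
  {"linear": [0, 0.5, 47], "delta_rot": [0, 0, 0], "jaw": 35},
  {"linear": [0, 0.5, 47], "delta_rot": [0, 0, 0], "jaw": 35},
])

```text
time_s: 18.05
eef_pos: [0.4625, 0.2416, 0.0259]
ee_rot: [0.607, 0.795, 0.0, 0.001]
contact_force: [-1.1, -6.5, 6.3]
grip_width: 0.0431
gripper_force: 51.9
```

```bash
python3 nav.py 462.3 241.3 130 15.2 611.2 -114.7 110 1.3
```

```text
t 18.1 tcp [462.5 241.6  25.9] yaw 15.2 F [-1.1 -6.5  6.3] w 43.1 g 51.9 j6 1.79
lin [  -0.3   -0.2 -104.1] rot [0.001 0.001 0.   ]
lin [-382.9   50.   -83.8] rot [0.001 0.001 0.243]
```

Request:
play_rows([
  {"linear": [0, 0, -45], "delta_rot": [0, 0, 0], "jaw": 35},
  {"linear": [0, 0, -90], "delta_rot": [0, 0, 0], "jaw": 35},
  {"linear": [-48, 6, -105], "delta_rot": [0, 0, 0.08], "jaw": 35},
  {"linear": [-96, 12, -105], "delta_rot": [0, 0, 0.16], "jaw": 35},
  {"linear": [-383, 50, -105], "delta_rot": [0, 0, 0.243], "jaw": 35},
  {"linear": [-383, 50, -105], "delta_rot": [0, 0, 0.243], "jaw": 35},
  {"linear": [-383, 50, -105], "delta_rot": [0, 0, 0.243], "jaw": 35},
  {"linear": [-383, 50, -105], "delta_rot": [0, 0, 0.243], "jaw": 35},
])

```text
time_s: 18.85
eef_pos: [0.5772, -0.034, 0.1309]
ee_rot: [0.699, 0.715, 0.001, 0.0]
contact_force: [0.5, 0.5, -0.1]
grip_width: 0.0429
gripper_force: 51.5
```

```bash
python3 nav.py 611.2 -114.5 100 1.3
```

```text
t 18.9 tcp [577.2 -34.  130.9] yaw 1.3 F [ 0.5  0.5 -0.1] w 42.9 g 51.5 j6 1.49
lin [-81.3  32.1  31. ] rot [ 0.002 -0.     0.   ]
```

Request:
play_rows([
  {"linear": [-81, 32, 0], "delta_rot": [0, 0, 0], "jaw": 35},
  {"linear": [-81, 32, 0], "delta_rot": [0, 0, 0], "jaw": 35},
  {"linear": [-81, 32, 30], "delta_rot": [0, 0, 0], "jaw": 35},
  {"linear": [-81, 32, 65], "delta_rot": [0, 0, 0], "jaw": 35},
  {"linear": [-81, 32, 65], "delta_rot": [0, 0, 0], "jaw": 35},
  {"linear": [-81, 32, 65], "delta_rot": [0, 0, 0], "jaw": 35},
  {"linear": [-81, 32, 65], "delta_rot": [0, 0, 0], "jaw": 35},
  {"linear": [-81, 32, 65], "delta_rot": [0, 0, 0], "jaw": 35},
])

```text
time_s: 19.65
eef_pos: [0.6113, -0.1122, 0.067]
ee_rot: [0.699, 0.715, 0.001, 0.001]
contact_force: [0.3, 0.1, -0.4]
grip_width: 0.0426
gripper_force: 51.4
```

```bash
python3 nav.py 611.2 -114.5 48 1.3
```

```text
t 19.6 tcp [ 611.3 -112.2   67. ] yaw 1.3 F [ 0.3  0.1 -0.4] w 42.6 g 51.4 j6 1.37
lin [-2.3 -0.2 19. ] rot [0.003 0.001 0.001]
```

Request:
play_rows([
  {"linear": [-2.3, -0.2, 0], "delta_rot": [0, 0, 0], "jaw": 35},
  {"linear": [-2.3, -0.2, 5], "delta_rot": [0, 0, 0], "jaw": 35},
  {"linear": [-2.3, -0.2, 10], "delta_rot": [0, 0, 0], "jaw": 35},
  {"linear": [-2.3, -0.2, 15], "delta_rot": [0, 0, 0], "jaw": 35},
  {"linear": [-2.3, -0.2, 18.5], "delta_rot": [0, 0, 0], "jaw": 35},
  {"linear": [-2.3, -0.2, 20], "delta_rot": [0, 0, 0], "jaw": 35},
  {"linear": [-2.3, -0.2, 20], "delta_rot": [0, 0, 0], "jaw": 35},
  {"linear": [-2.3, -0.2, 20], "delta_rot": [0, 0, 0], "jaw": 35},
])

```text
time_s: 20.45
eef_pos: [0.6097, -0.1147, 0.0458]
ee_rot: [0.699, 0.715, -0.0, 0.0]
contact_force: [-9.2, 1.1, 18.3]
grip_width: 0.043
gripper_force: 53.5
```

```bash
python3 nav.py 611.2 -114.5 46 1.3
```

```text
t 20.4 tcp [ 609.7 -114.7   45.8] yaw 1.3 F [-9.2  1.1 18.3] w 43.0 g 53.5 j6 1.36
lin [ 0.1  1.5 -0.2] rot [0. 0. 0.]
```

Request:
play_rows([
  {"linear": [0, -0.8, -1], "delta_rot": [0, 0, 0], "jaw": 35},
  {"linear": [0, -0.8, -1], "delta_rot": [0, 0, 0], "jaw": 58},
  {"linear": [0, -0.8, -1], "delta_rot": [0, 0, 0], "jaw": 58},
  {"linear": [0, -0.8, -1], "delta_rot": [0, 0, 0], "jaw": 58},
  {"linear": [0, -0.8, -20], "delta_rot": [0, 0, 0], "jaw": 58},
  {"linear": [0, -0.8, -60], "delta_rot": [0, 0, 0], "jaw": 58},
  {"linear": [0, -0.8, -80], "delta_rot": [0, 0, 0], "jaw": 75},
  {"linear": [0, -0.8, -80], "delta_rot": [0, 0, 0], "jaw": 75},
])

```text
time_s: 21.25
eef_pos: [0.6109, -0.1149, 0.1281]
ee_rot: [0.699, 0.715, 0.001, 0.002]
contact_force: [0.1, 0.4, 0.3]
grip_width: 0.0749
gripper_force: 0.0
```

```bash
cat > look.py <<'E'
from h import *
import sys
s=snapshot("scene");t=snapshot("top");k=sys.argv[1];cv2.imwrite(f"pics/s{k}.png",s);cv2.imwrite(f"pics/t{k}.png",t)
W=((0,0,170),(180,60,255))
for c in sys.argv[2:]:
    for n,i,b in(("top",t,dict(green=(265,195,322,250),blue=(362,188,422,242))[c]),("scene",s,dict(green=(238,175,292,220),blue=(145,182,197,226))[c])):
        try: print(c,n,hull(n,i,.032,b,*RNG[c],close=21,extra=W))
        except Exception as e: print(c,n,e)
E
python3 look.py 7 green; python3 nav.py 418 -78.3 110 2.5; python3 - <<'E'
import cv2,numpy as np
a=cv2.imread("pics/s7.png")[215:265,180:340];b=cv2.imread("pics/t7.png")[120:170,230:390]
cv2.imwrite("pics/c7.png",cv2.resize(np.vstack([a,b]),None,fx=5,fy=5,interpolation=cv2.INTER_CUBIC))
E
```

```text
green top attempt to get argmax of an empty sequence
green scene [419.7 -78.   61.   40.9 -88.1]
t 21.4 tcp [ 609.3 -114.6  124.8] yaw 1.3 F [ 0.5 -0.6 -0.2] w 74.9 g 0.0 j6 1.36
lin [  40.7 -190.4   14.7] rot [ 0.     0.    -0.021]
```

View pics/c7.png

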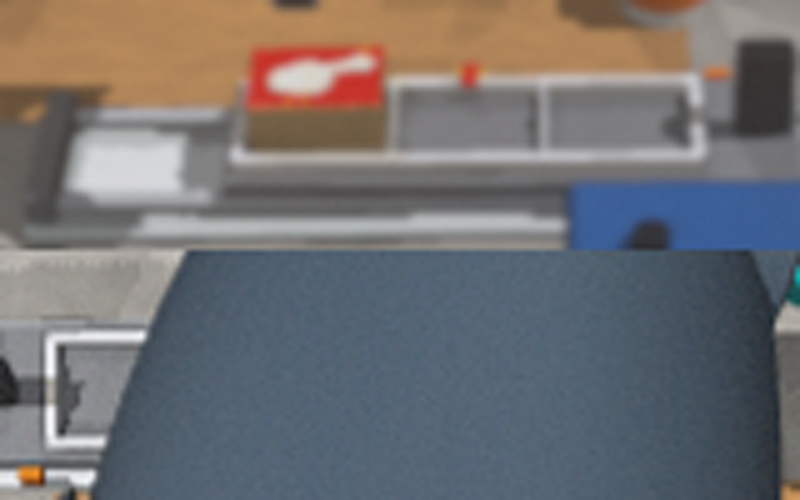

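Request:
play_rows([
  {"linear": [41, -190, 10], "delta_rot": [0, 0, -0.022], "jaw": 75},
  {"linear": [41, -190, 10], "delta_rot": [0, 0, -0.022], "jaw": 75},
  {"linear": [41, -190, 10], "delta_rot": [0, 0, -0.022], "jaw": 75},
  {"linear": [41, -190, 10], "delta_rot": [0, 0, -0.022], "jaw": 75},
  {"linear": [41, -190, 15], "delta_rot": [0, 0, -0.022], "jaw": 75},
  {"linear": [41, -190, 40], "delta_rot": [0, 0, -0.022], "jaw": 75},
  {"linear": [41, -190, 65], "delta_rot": [0, 0, -0.022], "jaw": 75},
  {"linear": [41, -190, 65], "delta_rot": [0, 0, -0.022], "jaw": 75},
])

```text
time_s: 22.15
eef_pos: [0.4159, -0.0775, 0.057]
ee_rot: [0.691, 0.723, -0.001, -0.002]
contact_force: [-0.2, 0.3, 0.1]
grip_width: 0.0748
gripper_force: 0.0
```

```bash
python3 nav.py 418.3 -78.2 14 2.6;python3 look.py 8 green
```

```text
t 22.1 tcp [415.9 -77.5  57. ] yaw 2.6 F [-0.2  0.3  0.1] w 74.8 g 0.0 j6 1.34
lin [-0.8  2.5 43. ] rot [-0.005 -0.001 -0.   ]
green top attempt to get argmax of an empty sequence
green scene [419.7 -78.1  60.9  40.5 -87.3]
```

Request:
play_rows([
  {"linear": [-0.8, 2.5, 20], "delta_rot": [0, 0, 0], "jaw": 75},
  {"linear": [-0.8, 2.5, 41], "delta_rot": [0, 0, 0], "jaw": 75},
  {"linear": [-0.8, 2.5, 42], "delta_rot": [0, 0, 0], "jaw": 75},
  {"linear": [-0.8, 2.5, 42], "delta_rot": [0, 0, 0], "jaw": 35},
  {"linear": [-0.8, 2.5, 42], "delta_rot": [0, 0, 0], "jaw": 35},
  {"linear": [-0.8, 2.5, 42], "delta_rot": [0, 0, 0], "jaw": 35},
  {"linear": [-0.8, 2.5, 42], "delta_rot": [0, 0, 0], "jaw": 35},
  {"linear": [-0.8, 2.5, 42], "delta_rot": [0, 0, 0], "jaw": 35},
])

```text
time_s: 23.05
eef_pos: [0.4217, -0.0788, 0.0195]
ee_rot: [0.691, 0.723, 0.001, 0.001]
contact_force: [-3.2, 0.2, 11.4]
grip_width: 0.0421
gripper_force: 49.5
```

```bash
python3 nav.py 418.3 -78.2 130 15.2
```

```text
t 23.1 tcp [421.7 -78.8  19.5] yaw 2.6 F [-3.2  0.2 11.4] w 42.1 g 49.5 j6 1.34
lin [   0.7   -3.1 -110.5] rot [ 0.002  0.001 -0.22 ]
```

Request:
play_rows([
  {"linear": [0, 0, 0], "delta_rot": [0, 0, 0], "jaw": 52},
  {"linear": [0, 0, 0], "delta_rot": [0, 0, 0], "jaw": 52},
  {"linear": [0, 0, 5], "delta_rot": [0, 0, 0], "jaw": 52},
  {"linear": [0, 0, 5], "delta_rot": [0, 0, 0], "jaw": 35},
  {"linear": [0, 0, 5], "delta_rot": [0, 0, 0], "jaw": 35},
  {"linear": [0, 0, 5], "delta_rot": [0, 0, 0], "jaw": 35},
  {"linear": [0, 0, 5], "delta_rot": [0, 0, 0], "jaw": 35},
  {"linear": [0, 0, 5], "delta_rot": [0, 0, 0], "jaw": 35},
])

```text
time_s: 23.85
eef_pos: [0.4207, -0.0787, 0.0129]
ee_rot: [0.691, 0.723, -0.0, -0.0]
contact_force: [-0.4, -0.6, -0.2]
grip_width: 0.0426
gripper_force: 50.9
```

```bash
python3 nav.py 418.3 -78.2 130 15.2 458.3 231 130 15.2
```

```text
t 23.9 tcp [420.7 -78.7  12.9] yaw 2.6 F [-0.4 -0.6 -0.2] w 42.6 g 50.9 j6 1.34
lin [   0.6   -2.4 -117.1] rot [-0.   -0.   -0.22]
lin [ 307.7   51.4 -117.1] rot [-0.   -0.   -0.22]
```

Request:
play_rows([
  {"linear": [0, 0, -45], "delta_rot": [0, 0, 0], "jaw": 35},
  {"linear": [0, 0, -90], "delta_rot": [0, 0, 0], "jaw": 35},
  {"linear": [20, 4, -117], "delta_rot": [0, 0, -0.05], "jaw": 35},
  {"linear": [60, 10, -117], "delta_rot": [0, 0, -0.14], "jaw": 35},
  {"linear": [308, 51.5, -117], "delta_rot": [0, 0, -0.22], "jaw": 35},
  {"linear": [308, 51.5, -117], "delta_rot": [0, 0, -0.22], "jaw": 35},
  {"linear": [308, 51.5, -117], "delta_rot": [0, 0, -0.22], "jaw": 35},
  {"linear": [308, 51.5, -117], "delta_rot": [0, 0, -0.22], "jaw": 35},
])

```text
time_s: 24.65
eef_pos: [0.452, 0.1824, 0.1301]
ee_rot: [0.607, 0.794, 0.0, 0.0]
contact_force: [1.0, -0.8, -0.8]
grip_width: 0.043
gripper_force: 51.5
```

```bash
python3 nav.py 458.6 232.0 30 15.2
```

```text
t 24.6 tcp [452.  182.4 130.1] yaw 15.2 F [ 1.  -0.8 -0.8] w 43.0 g 51.5 j6 1.69
lin [ 46.1  19.3 100.1] rot [ 0.  0. -0.]
```

Request:
play_rows([
  {"linear": [40, 17, 10], "delta_rot": [0, 0, 0], "jaw": 35},
  {"linear": [46, 19, 40], "delta_rot": [0, 0, 0], "jaw": 35},
  {"linear": [46, 19, 75], "delta_rot": [0, 0, 0], "jaw": 35},
  {"linear": [46, 19, 100], "delta_rot": [0, 0, 0], "jaw": 35},
  {"linear": [46, 19, 104], "delta_rot": [0, 0, 0], "jaw": 35},
  {"linear": [46, 19, 104], "delta_rot": [0, 0, 0], "jaw": 35},
  {"linear": [46, 19, 104], "delta_rot": [0, 0, 0], "jaw": 35},
  {"linear": [46, 19, 104], "delta_rot": [0, 0, 0], "jaw": 35},
])

```text
time_s: 25.45
eef_pos: [0.4595, 0.23, 0.0274]
ee_rot: [0.608, 0.794, 0.001, 0.0]
contact_force: [0.4, 0.2, 0.1]
grip_width: 0.0431
gripper_force: 51.5
```

```bash
python3 nav.py 462.3 241.3 23 15.2
```

```text
t 25.4 tcp [459.5 230.   27.4] yaw 15.2 F [0.4 0.2 0.1] w 43.1 g 51.5 j6 1.77
lin [10.1  5.7  4.5] rot [ 0.002 -0.    -0.001]
```

Request:
play_rows([
  {"linear": [2, 2, 3.8], "delta_rot": [0, 0, 0], "jaw": 35},
  {"linear": [5, 4, 3.8], "delta_rot": [0, 0, 0], "jaw": 35},
  {"linear": [8, 5, 3.8], "delta_rot": [0, 0, 0], "jaw": 35},
  {"linear": [10, 5.5, 3.8], "delta_rot": [0, 0, 0], "jaw": 35},
  {"linear": [11, 6.2, 3.8], "delta_rot": [0, 0, 0], "jaw": 35},
  {"linear": [11.7, 6.8, 3.8], "delta_rot": [0, 0, 0], "jaw": 35},
  {"linear": [11.7, 6.8, 3.8], "delta_rot": [0, 0, 0], "jaw": 35},
  {"linear": [11.7, 6.8, 3.8], "delta_rot": [0, 0, 0], "jaw": 35},
])

```text
time_s: 26.25
eef_pos: [0.4619, 0.2412, 0.0227]
ee_rot: [0.608, 0.794, -0.001, 0.001]
contact_force: [-4.4, -16.1, 17.6]
grip_width: 0.0429
gripper_force: 53.6
```

```bash
python3 nav.py 462.3 241.3 23 15.2
```

```text
t 26.2 tcp [461.9 241.2  22.7] yaw 15.1 F [ -4.4 -16.1  17.6] w 42.9 g 53.6 j6 1.79
lin [-0.   0.4 -0.3] rot [-0.001  0.003 -0.001]
```

Request:
play_rows([
  {"linear": [0, 0, -0.5], "delta_rot": [0, 0, 0], "jaw": 54},
  {"linear": [0, 0, -0.5], "delta_rot": [0, 0, 0], "jaw": 54},
  {"linear": [0, 2.5, -0.5], "delta_rot": [0, 0, 0], "jaw": 54},
  {"linear": [0, 4.5, -0.5], "delta_rot": [0, 0, 0], "jaw": 54},
  {"linear": [0, 5.5, -0.5], "delta_rot": [0, 0, 0], "jaw": 54},
  {"linear": [0, 6.3, -0.5], "delta_rot": [0, 0, 0], "jaw": 54},
  {"linear": [0, 6.3, -0.5], "delta_rot": [0, 0, 0], "jaw": 54},
  {"linear": [0, 6.3, -0.5], "delta_rot": [0, 0, 0], "jaw": 54},
])

```text
time_s: 27.05
eef_pos: [0.4671, 0.244, 0.0224]
ee_rot: [0.607, 0.794, -0.001, -0.001]
contact_force: [-6.0, -3.1, 4.1]
grip_width: 0.0539
gripper_force: 3.4
```

Request:
play_rows([
  {"linear": [0, -3, 0], "delta_rot": [0, 0, 0], "jaw": 54},
  {"linear": [0, -5.6, 0], "delta_rot": [0, 0, 0], "jaw": 56},
  {"linear": [0, -5.6, -20], "delta_rot": [0, 0, 0], "jaw": 56},
  {"linear": [0, -5.6, -45], "delta_rot": [0, 0, 0], "jaw": 56},
  {"linear": [-30, -4, -45], "delta_rot": [0, 0, 0], "jaw": 0},
  {"linear": [-60, -4, -45], "delta_rot": [0, 0, 0], "jaw": 0},
  {"linear": [-60, -4, -45], "delta_rot": [0, 0, 0], "jaw": 0},
  {"linear": [-60, -4, -40], "delta_rot": [0, 0, 0], "jaw": 0},
])

```text
time_s: 27.85
eef_pos: [0.4805, 0.1853, 0.0631]
ee_rot: [0.608, 0.794, 0.001, 0.0]
contact_force: [0.0, 1.0, -0.1]
grip_width: 0.0007
gripper_force: 0.0
```

Request:
play_rows([
  {"linear": [0, 0, 20], "delta_rot": [0, 0, 0], "jaw": 0},
  {"linear": [0, 0, 38], "delta_rot": [0, 0, 0], "jaw": 0},
  {"linear": [0, 0, 38], "delta_rot": [0, 0, 0], "jaw": 0},
  {"linear": [6, 0, 38], "delta_rot": [0, 0, 0], "jaw": 0},
  {"linear": [10, 0, 38], "delta_rot": [0, 0, 0], "jaw": 0},
  {"linear": [13, 0, 38], "delta_rot": [0, 0, 0], "jaw": 0},
  {"linear": [15, 0, 38], "delta_rot": [0, 0, 0], "jaw": 0},
  {"linear": [15, 0, 38], "delta_rot": [0, 0, 0], "jaw": 0},
])

```text
time_s: 28.65
eef_pos: [0.4762, 0.2002, 0.0251]
ee_rot: [0.607, 0.794, 0.0, 0.0]
contact_force: [-0.4, 0.7, 0.0]
grip_width: -0.0
gripper_force: 0.0
```

```bash
python3 nav.py 462.3 241.3 23 15.2
```

```text
t 28.6 tcp [476.2 200.2  25.1] yaw 15.2 F [-0.4  0.7  0. ] w -0.0 g 0.0 j6 1.7
lin [43.3 -2.6  2.1] rot [0.001 0.    0.   ]
```

Request:
play_rows([
  {"linear": [0.8, 0, 0], "delta_rot": [0, 0, 0], "jaw": 0},
  {"linear": [1.6, 0, 0], "delta_rot": [0, 0, 0], "jaw": 0},
  {"linear": [1.6, 0, 0], "delta_rot": [0, 0, 0], "jaw": 0},
  {"linear": [1.6, 0, 0], "delta_rot": [0, 0, 0], "jaw": 0},
  {"linear": [1.6, 0, 0], "delta_rot": [0, 0, 0], "jaw": 0},
  {"linear": [1.6, 0, 0], "delta_rot": [0, 0, 0], "jaw": 0},
  {"linear": [1.6, 0, 0], "delta_rot": [0, 0, 0], "jaw": 0},
  {"linear": [1.6, 0, 0], "delta_rot": [0, 0, 0], "jaw": 0},
])

```text
time_s: 29.45
eef_pos: [0.476, 0.2006, 0.025]
ee_rot: [0.608, 0.794, -0.0, 0.001]
contact_force: [1.3, -7.8, 4.1]
grip_width: -0.0003
gripper_force: 4.0
```

```bash
python3 nav.py 462.3 241.3 23 15.2
```

```text
t 29.4 tcp [476.  200.6  25. ] yaw 15.1 F [ 1.3 -7.8  4.1] w -0.3 g 4.0 j6 1.71
lin [42.9 -2.6  1.9] rot [ 0.     0.002 -0.001]
```

Request:
play_rows([
  {"linear": [-6, 0, 0], "delta_rot": [0, 0, 0], "jaw": 0},
  {"linear": [-6, 0, -25], "delta_rot": [0, 0, 0], "jaw": 30},
  {"linear": [-6, -1, -45], "delta_rot": [0, 0, 0], "jaw": 60},
  {"linear": [20, -2.6, -45], "delta_rot": [0, 0, 0], "jaw": 60},
  {"linear": [43, -2.6, -45], "delta_rot": [0, 0, 0], "jaw": 60},
  {"linear": [43, -2.6, -45], "delta_rot": [0, 0, 0], "jaw": 60},
  {"linear": [43, -2.6, -45], "delta_rot": [0, 0, 0], "jaw": 60},
  {"linear": [43, -2.6, -45], "delta_rot": [0, 0, 0], "jaw": 60},
])

```text
time_s: 30.25
eef_pos: [0.4619, 0.2416, 0.0696]
ee_rot: [0.608, 0.794, -0.0, -0.0]
contact_force: [-0.2, -0.6, -0.3]
grip_width: 0.0598
gripper_force: 0.0
```

```bash
python3 nav.py 462.3 241.3 24.5 15.2
```

```text
t 30.2 tcp [461.9 241.6  69.6] yaw 15.2 F [-0.2 -0.6 -0.3] w 59.8 g 0.0 j6 1.79
lin [-0.4  0.4 45.1] rot [-0.     0.    -0.001]
```

Request:
play_rows([
  {"linear": [0, 0.3, 25], "delta_rot": [0, 0, 0], "jaw": 60},
  {"linear": [0, 0.3, 45], "delta_rot": [0, 0, 0], "jaw": 60},
  {"linear": [0, 0.3, 45], "delta_rot": [0, 0, 0], "jaw": 60},
  {"linear": [0, 0.3, 45], "delta_rot": [0, 0, 0], "jaw": 35},
  {"linear": [0, 0.3, 45], "delta_rot": [0, 0, 0], "jaw": 35},
  {"linear": [0, 0.3, 45], "delta_rot": [0, 0, 0], "jaw": 35},
  {"linear": [0, 0.3, 45], "delta_rot": [0, 0, 0], "jaw": 35},
  {"linear": [0, 0.3, 45], "delta_rot": [0, 0, 0], "jaw": 35},
])

```text
time_s: 31.05
eef_pos: [0.4625, 0.242, 0.0256]
ee_rot: [0.608, 0.794, 0.0, 0.001]
contact_force: [-2.3, -5.2, 6.3]
grip_width: 0.0428
gripper_force: 51.8
```

```bash
python3 nav.py 609 -42.8 130 1.3
```

```text
t 31.1 tcp [462.5 242.   25.6] yaw 15.2 F [-2.3 -5.2  6.3] w 42.8 g 51.8 j6 1.79
lin [-313.3   67.  -104.1] rot [0.001 0.001 0.242]
```

Request:
play_rows([
  {"linear": [0, 0, -45], "delta_rot": [0, 0, 0], "jaw": 35},
  {"linear": [0, 0, -90], "delta_rot": [0, 0, 0], "jaw": 35},
  {"linear": [-48, 10, -105], "delta_rot": [0, 0, 0.08], "jaw": 35},
  {"linear": [-96, 20, -105], "delta_rot": [0, 0, 0.16], "jaw": 35},
  {"linear": [-312.5, 67, -105], "delta_rot": [0, 0, 0.242], "jaw": 35},
  {"linear": [-312.5, 67, -105], "delta_rot": [0, 0, 0.242], "jaw": 35},
  {"linear": [-312.5, 67, -105], "delta_rot": [0, 0, 0.242], "jaw": 35},
  {"linear": [-312.5, 67, -105], "delta_rot": [0, 0, 0.242], "jaw": 35},
])

```text
time_s: 31.85
eef_pos: [0.5996, -0.0244, 0.1307]
ee_rot: [0.699, 0.715, 0.001, 0.001]
contact_force: [2.7, 1.7, 0.4]
grip_width: 0.0427
gripper_force: 51.5
```

```bash
python3 nav.py 609 -42.1 100 1.3
```

```text
t 31.9 tcp [599.6 -24.4 130.7] yaw 1.3 F [2.7 1.7 0.4] w 42.7 g 51.5 j6 1.51
lin [-17.9   8.9  30.7] rot [ 0.002 -0.     0.   ]
```

Request:
play_rows([
  {"linear": [-17.5, 9, 0], "delta_rot": [0, 0, 0], "jaw": 35},
  {"linear": [-17.5, 9, 10], "delta_rot": [0, 0, 0], "jaw": 35},
  {"linear": [-17.5, 9, 40], "delta_rot": [0, 0, 0], "jaw": 35},
  {"linear": [-17.5, 9, 65], "delta_rot": [0, 0, 0], "jaw": 35},
  {"linear": [-17.5, 9, 65], "delta_rot": [0, 0, 0], "jaw": 35},
  {"linear": [-17.5, 9, 65], "delta_rot": [0, 0, 0], "jaw": 35},
  {"linear": [-17.5, 9, 65], "delta_rot": [0, 0, 0], "jaw": 35},
  {"linear": [-17.5, 9, 65], "delta_rot": [0, 0, 0], "jaw": 35},
])

```text
time_s: 32.65
eef_pos: [0.6088, -0.0395, 0.0662]
ee_rot: [0.699, 0.715, 0.001, 0.001]
contact_force: [-0.2, -0.2, 0.3]
grip_width: 0.0428
gripper_force: 51.4
```

```bash
python3 nav.py 609 -42.1 46 1.3
```

```text
t 32.6 tcp [608.8 -39.5  66.2] yaw 1.3 F [-0.2 -0.2  0.3] w 42.8 g 51.4 j6 1.48
lin [-2.6  0.1 20.2] rot [0.002 0.    0.001]
```

Request:
play_rows([
  {"linear": [-2.6, 0, 0], "delta_rot": [0, 0, 0], "jaw": 35},
  {"linear": [-2.6, 0, 5], "delta_rot": [0, 0, 0], "jaw": 35},
  {"linear": [-2.6, 0, 10], "delta_rot": [0, 0, 0], "jaw": 35},
  {"linear": [-2.6, 0, 15], "delta_rot": [0, 0, 0], "jaw": 35},
  {"linear": [-2.6, 0, 19], "delta_rot": [0, 0, 0], "jaw": 35},
  {"linear": [-2.6, 0, 20], "delta_rot": [0, 0, 0], "jaw": 35},
  {"linear": [-2.6, 0, 20], "delta_rot": [0, 0, 0], "jaw": 35},
  {"linear": [-2.6, 0, 20], "delta_rot": [0, 0, 0], "jaw": 35},
])

```text
time_s: 33.45
eef_pos: [0.6078, -0.0423, 0.0455]
ee_rot: [0.699, 0.715, 0.0, 0.0]
contact_force: [-8.1, -0.1, 18.5]
grip_width: 0.0424
gripper_force: 53.6
```

```bash
python3 nav.py 609 -42.1 46 1.3
```

```text
t 33.5 tcp [607.8 -42.3  45.5] yaw 1.3 F [-8.1 -0.1 18.5] w 42.4 g 53.6 j6 1.48
lin [ 0.2  1.2 -0.5] rot [0. 0. 0.]
```

Request:
play_rows([
  {"linear": [0, 0, -1], "delta_rot": [0, 0, 0], "jaw": 35},
  {"linear": [0, 0, -1], "delta_rot": [0, 0, 0], "jaw": 58},
  {"linear": [0, 0, -1], "delta_rot": [0, 0, 0], "jaw": 58},
  {"linear": [0, 0, -1], "delta_rot": [0, 0, 0], "jaw": 58},
  {"linear": [0, 0, -20], "delta_rot": [0, 0, 0], "jaw": 58},
  {"linear": [0, 0, -60], "delta_rot": [0, 0, 0], "jaw": 58},
  {"linear": [-20, 0, -80], "delta_rot": [0, 0, 0.1], "jaw": 75},
  {"linear": [-60, -20, -80], "delta_rot": [0, 0, 0.2], "jaw": 75},
])

```text
time_s: 34.25
eef_pos: [0.5924, -0.1018, 0.1277]
ee_rot: [0.767, 0.642, 0.002, 0.002]
contact_force: [-0.3, -1.3, 0.1]
grip_width: 0.075
gripper_force: 0.0
```

```bash
python3 look.py 9 blue; python3 nav.py 445.5 -322.5 90 -13; python3 - <<'E'
import cv2,numpy as np
a=cv2.imread("pics/s9.png")[140:270,130:345]
cv2.imwrite("pics/c9.png",cv2.resize(a,None,fx=3.6,fy=3.6,interpolation=cv2.INTER_CUBIC))
E
```

```text
blue top [ 444.6 -322.5   64.6   43.8   76.6]
blue scene [ 446.5 -322.    60.9   42.5   77.1]
t 34.4 tcp [ 588.4 -106.2  125.3] yaw -10.5 F [ 0.7  0.7 -0.2] w 75.2 g 0.0 j6 1.58
lin [-238.7 -101.    35.5] rot [0.001 0.001 0.043]
```

View pics/c9.png

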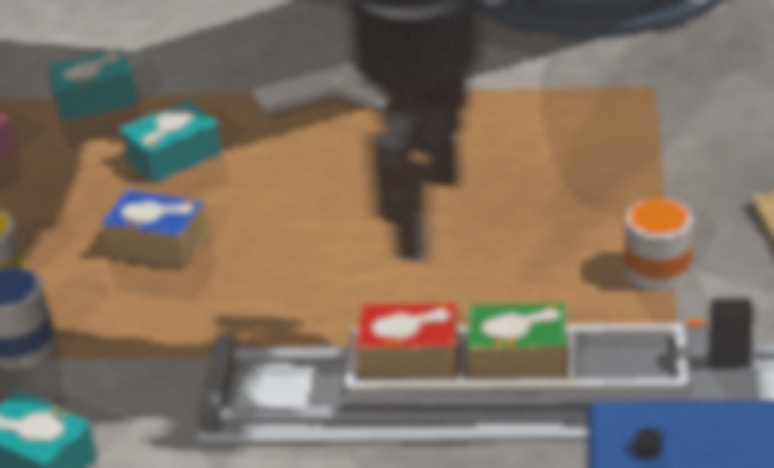

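Request:
play_rows([
  {"linear": [-239, -101, 10], "delta_rot": [0, 0, 0.043], "jaw": 75},
  {"linear": [-239, -101, 10], "delta_rot": [0, 0, 0.043], "jaw": 75},
  {"linear": [-239, -101, 10], "delta_rot": [0, 0, 0.043], "jaw": 75},
  {"linear": [-239, -101, 10], "delta_rot": [0, 0, 0.043], "jaw": 75},
  {"linear": [-239, -101, 10], "delta_rot": [0, 0, 0.043], "jaw": 75},
  {"linear": [-239, -101, 10], "delta_rot": [0, 0, 0.043], "jaw": 75},
  {"linear": [-239, -101, 30], "delta_rot": [0, 0, 0.043], "jaw": 75},
  {"linear": [-239, -101, 50], "delta_rot": [0, 0, 0.043], "jaw": 75},
])

```text
time_s: 35.15
eef_pos: [0.4482, -0.3206, 0.0744]
ee_rot: [0.781, 0.625, 0.0, 0.0]
contact_force: [0.2, -0.1, 0.3]
grip_width: 0.075
gripper_force: 0.0
```

```bash
python3 look.py 10 blue;python3 nav.py 445.3 -322.4 40 -13.2
```

```text
blue top [ 446.9 -312.4   43.6   42.4  -13.4]
blue scene [ 446.2 -323.    63.2   42.2   76.7]
t 35.2 tcp [ 446.8 -318.9   72.4] yaw -12.6 F [-0.3 -0.2  0.2] w 74.9 g 0.0 j6 1.17
lin [-3.8 -0.6 32.4] rot [-0.004 -0.002  0.011]
```

Request:
play_rows([
  {"linear": [-3.8, -0.6, 20], "delta_rot": [0, 0, 0.011], "jaw": 75},
  {"linear": [-3.8, -0.6, 45], "delta_rot": [0, 0, 0.011], "jaw": 75},
  {"linear": [-3.8, -0.6, 58], "delta_rot": [0, 0, 0.011], "jaw": 75},
  {"linear": [-3.8, -0.6, 59], "delta_rot": [0, 0, 0.011], "jaw": 75},
  {"linear": [-3.8, -0.6, 59], "delta_rot": [0, 0, 0.011], "jaw": 60},
  {"linear": [-3.8, -0.6, 59], "delta_rot": [0, 0, 0.011], "jaw": 55},
  {"linear": [-3.8, -0.6, 59], "delta_rot": [0, 0, 0.011], "jaw": 55},
  {"linear": [-3.8, -0.6, 59], "delta_rot": [0, 0, 0.011], "jaw": 55},
])

```text
time_s: 36.05
eef_pos: [0.4468, -0.324, 0.0164]
ee_rot: [0.784, 0.621, 0.0, 0.0]
contact_force: [0.8, -0.6, -0.6]
grip_width: 0.0553
gripper_force: 0.0
```

```bash
python3 nav.py 445.3 -322.4 14 -13.2
```

```text
t 36.0 tcp [ 446.8 -324.    16.4] yaw -13.2 F [ 0.8 -0.6 -0.6] w 55.3 g 0.0 j6 1.17
lin [ 1.2 -1.9  2.4] rot [ 0.001  0.    -0.001]
```

Request:
play_rows([
  {"linear": [1.2, -1.5, 2.4], "delta_rot": [0, 0, 0], "jaw": 55},
  {"linear": [1.2, -1.5, 2.4], "delta_rot": [0, 0, 0], "jaw": 35},
  {"linear": [1.2, -1.5, 2.4], "delta_rot": [0, 0, 0], "jaw": 35},
  {"linear": [1.2, -1.5, 2.4], "delta_rot": [0, 0, 0], "jaw": 35},
  {"linear": [1.2, -1.5, 2.4], "delta_rot": [0, 0, 0], "jaw": 35},
  {"linear": [1.2, -1.5, -30], "delta_rot": [0, 0, 0], "jaw": 35},
  {"linear": [1.2, -1.5, -75], "delta_rot": [0, 0, 0], "jaw": 35},
  {"linear": [1.2, -1.5, -115], "delta_rot": [0, 0, 0], "jaw": 35},
])

```text
time_s: 36.85
eef_pos: [0.445, -0.3221, 0.1323]
ee_rot: [0.784, 0.621, -0.0, -0.0]
contact_force: [0.8, -1.5, -0.8]
grip_width: 0.0427
gripper_force: 51.3
```

```bash
python3 nav.py 458.6 232 130 15.2
```

```text
t 36.9 tcp [ 445.  -322.1  132.3] yaw -13.2 F [ 0.8 -1.5 -0.8] w 42.7 g 51.3 j6 1.18
lin [ 542.5 -113.7    2.4] rot [-0.    -0.    -0.496]
```

Request:
play_rows([
  {"linear": [48, -10, 0], "delta_rot": [0, 0, -0.08], "jaw": 35},
  {"linear": [96, -20, 0], "delta_rot": [0, 0, -0.16], "jaw": 35},
  {"linear": [144, -30, 0], "delta_rot": [0, 0, -0.24], "jaw": 35},
  {"linear": [192, -40, 0], "delta_rot": [0, 0, -0.32], "jaw": 35},
  {"linear": [240, -50, 0], "delta_rot": [0, 0, -0.4], "jaw": 35},
  {"linear": [288, -60, 0], "delta_rot": [0, 0, -0.496], "jaw": 35},
  {"linear": [336, -70, 0], "delta_rot": [0, 0, -0.496], "jaw": 35},
  {"linear": [384, -80, 0], "delta_rot": [0, 0, -0.496], "jaw": 35},
])

```text
time_s: 37.65
eef_pos: [0.4551, 0.0718, 0.1308]
ee_rot: [0.607, 0.794, 0.0, 0.0]
contact_force: [1.9, -0.0, -1.2]
grip_width: 0.0429
gripper_force: 51.3
```

```bash
python3 nav.py 458.6 232 130 15.2
```

```text
t 37.6 tcp [455.1  71.8 130.8] yaw 15.2 F [ 1.9 -0.  -1.2] w 42.9 g 51.3 j6 1.46
lin [153.7  45.4   0.8] rot [ 0.  0. -0.]
```

Request:
play_rows([
  {"linear": [45, 13, 0], "delta_rot": [0, 0, 0], "jaw": 35},
  {"linear": [90, 27, 0], "delta_rot": [0, 0, 0], "jaw": 35},
  {"linear": [130, 39, 0], "delta_rot": [0, 0, 0], "jaw": 35},
  {"linear": [153, 45, 20], "delta_rot": [0, 0, 0], "jaw": 35},
  {"linear": [153, 45, 60], "delta_rot": [0, 0, 0], "jaw": 35},
  {"linear": [153, 45, 95], "delta_rot": [0, 0, 0], "jaw": 35},
  {"linear": [153, 45, 102], "delta_rot": [0, 0, 0], "jaw": 35},
  {"linear": [153, 45, 102], "delta_rot": [0, 0, 0], "jaw": 35},
])

```text
time_s: 38.45
eef_pos: [0.4581, 0.2289, 0.0283]
ee_rot: [0.608, 0.794, -0.001, -0.0]
contact_force: [0.1, -1.1, 0.5]
grip_width: 0.043
gripper_force: 51.2
```

```bash
python3 nav.py 462.3 241.3 23 15.2
```

```text
t 38.5 tcp [458.1 228.9  28.3] yaw 15.2 F [ 0.1 -1.1  0.5] w 43.0 g 51.2 j6 1.77
lin [10.9  7.3  5.3] rot [-0.002  0.    -0.   ]
```

Request:
play_rows([
  {"linear": [2, 2, 4], "delta_rot": [0, 0, 0], "jaw": 35},
  {"linear": [5, 5, 4], "delta_rot": [0, 0, 0], "jaw": 35},
  {"linear": [8, 6, 4], "delta_rot": [0, 0, 0], "jaw": 35},
  {"linear": [10, 7, 4], "delta_rot": [0, 0, 0], "jaw": 35},
  {"linear": [11.5, 7.8, 4], "delta_rot": [0, 0, 0], "jaw": 35},
  {"linear": [12.5, 8.3, 4], "delta_rot": [0, 0, 0], "jaw": 35},
  {"linear": [12.5, 8.3, 4], "delta_rot": [0, 0, 0], "jaw": 35},
  {"linear": [12.5, 8.3, 4], "delta_rot": [0, 0, 0], "jaw": 35},
])

```text
time_s: 39.25
eef_pos: [0.4623, 0.2423, 0.0246]
ee_rot: [0.608, 0.794, -0.002, 0.0]
contact_force: [-5.9, -11.2, 4.0]
grip_width: 0.0428
gripper_force: 52.0
```

```bash
python3 nav.py 462.3 241.3 23 15.2
```

```text
t 39.2 tcp [462.3 242.3  24.6] yaw 15.2 F [ -5.9 -11.2   4. ] w 42.8 g 52.0 j6 1.79
lin [-1.  -0.2  1.6] rot [-0.002  0.002 -0.   ]
```

Both fences are felt. Next is the same release, finger push and end push.

Request:
play_rows([
  {"linear": [0, 0, 0], "delta_rot": [0, 0, 0], "jaw": 54},
  {"linear": [0, 0, 0], "delta_rot": [0, 0, 0], "jaw": 54},
  {"linear": [0, 2.5, 0], "delta_rot": [0, 0, 0], "jaw": 54},
  {"linear": [0, 4.5, 0], "delta_rot": [0, 0, 0], "jaw": 54},
  {"linear": [0, 5.3, 0], "delta_rot": [0, 0, 0], "jaw": 54},
  {"linear": [0, 5.8, 0], "delta_rot": [0, 0, 0], "jaw": 54},
  {"linear": [0, 5.8, 0], "delta_rot": [0, 0, 0], "jaw": 54},
  {"linear": [0, 5.8, 0], "delta_rot": [0, 0, 0], "jaw": 54},
])

```text
time_s: 40.05
eef_pos: [0.4671, 0.2445, 0.0243]
ee_rot: [0.607, 0.794, -0.002, -0.001]
contact_force: [-13.8, -4.2, 8.9]
grip_width: 0.0543
gripper_force: 7.1
```

Request:
play_rows([
  {"linear": [0, -3, 0], "delta_rot": [0, 0, 0], "jaw": 54},
  {"linear": [0, -5.6, 0], "delta_rot": [0, 0, 0], "jaw": 56},
  {"linear": [0, -5.6, -20], "delta_rot": [0, 0, 0], "jaw": 56},
  {"linear": [0, -5.6, -45], "delta_rot": [0, 0, 0], "jaw": 56},
  {"linear": [-30, -4, -45], "delta_rot": [0, 0, 0], "jaw": 0},
  {"linear": [-60, -4, -45], "delta_rot": [0, 0, 0], "jaw": 0},
  {"linear": [-60, -4, -45], "delta_rot": [0, 0, 0], "jaw": 0},
  {"linear": [-60, -4, -40], "delta_rot": [0, 0, 0], "jaw": 0},
])

```text
time_s: 40.85
eef_pos: [0.4817, 0.186, 0.0652]
ee_rot: [0.608, 0.794, 0.001, 0.0]
contact_force: [0.1, 0.3, -0.8]
grip_width: 0.0001
gripper_force: 0.0
```

Request:
play_rows([
  {"linear": [0, 0, 20], "delta_rot": [0, 0, 0], "jaw": 0},
  {"linear": [0, 0, 38], "delta_rot": [0, 0, 0], "jaw": 0},
  {"linear": [0, 0, 38], "delta_rot": [0, 0, 0], "jaw": 0},
  {"linear": [6, 0, 38], "delta_rot": [0, 0, 0], "jaw": 0},
  {"linear": [10, 0, 38], "delta_rot": [0, 0, 0], "jaw": 0},
  {"linear": [13, 0, 38], "delta_rot": [0, 0, 0], "jaw": 0},
  {"linear": [15, 0, 38], "delta_rot": [0, 0, 0], "jaw": 0},
  {"linear": [15, 0, 38], "delta_rot": [0, 0, 0], "jaw": 0},
])

```text
time_s: 41.65
eef_pos: [0.4773, 0.2008, 0.0272]
ee_rot: [0.607, 0.794, 0.0, 0.0]
contact_force: [-0.2, -1.0, 1.5]
grip_width: 0.0
gripper_force: 0.9
```

```bash
python3 nav.py 462.3 241.3 23 15.2
```

```text
t 41.6 tcp [477.3 200.8  27.2] yaw 15.2 F [-0.2 -1.   1.5] w 0.0 g 0.9 j6 1.7
lin [43.  -3.9  4.2] rot [ 0.001  0.    -0.   ]
```

Request:
play_rows([
  {"linear": [0.6, 0, 0], "delta_rot": [0, 0, 0], "jaw": 0},
  {"linear": [1.2, 0, 0], "delta_rot": [0, 0, 0], "jaw": 0},
  {"linear": [1.2, 0, 0], "delta_rot": [0, 0, 0], "jaw": 0},
  {"linear": [1.2, 0, 0], "delta_rot": [0, 0, 0], "jaw": 0},
  {"linear": [-6, 0, 0], "delta_rot": [0, 0, 0], "jaw": 0},
  {"linear": [-6, 0, -25], "delta_rot": [0, 0, 0], "jaw": 30},
  {"linear": [-6, -2, -45], "delta_rot": [0, 0, 0], "jaw": 60},
  {"linear": [20, -3.9, -45], "delta_rot": [0, 0, 0], "jaw": 60},
])

```text
time_s: 42.45
eef_pos: [0.4697, 0.2179, 0.0742]
ee_rot: [0.609, 0.793, 0.002, 0.001]
contact_force: [-0.3, 1.1, 0.2]
grip_width: 0.0429
gripper_force: 0.0
```

```bash
python3 nav.py 462.3 241.3 25 15.2
```

```text
t 42.5 tcp [469.7 217.9  74.2] yaw 15.0 F [-0.3  1.1  0.2] w 42.9 g 0.0 j6 1.74
lin [24.5 -1.3 49.2] rot [ 0.003 -0.001 -0.003]
```

Request:
play_rows([
  {"linear": [24, -1, 0], "delta_rot": [0, 0, 0], "jaw": 60},
  {"linear": [24, -1, 0], "delta_rot": [0, 0, 0], "jaw": 60},
  {"linear": [24, -1, 0], "delta_rot": [0, 0, 0], "jaw": 60},
  {"linear": [24, -1, 0], "delta_rot": [0, 0, 0], "jaw": 60},
  {"linear": [24, -1, 0], "delta_rot": [0, 0, 0], "jaw": 60},
  {"linear": [24, -1, 0], "delta_rot": [0, 0, 0], "jaw": 60},
  {"linear": [24, -1, 0], "delta_rot": [0, 0, 0], "jaw": 60},
  {"linear": [24, -1, 0], "delta_rot": [0, 0, 0], "jaw": 60},
])

```text
time_s: 43.25
eef_pos: [0.4608, 0.2416, 0.0717]
ee_rot: [0.608, 0.794, 0.0, 0.0]
contact_force: [-0.6, 0.1, 0.5]
grip_width: 0.0599
gripper_force: 0.0
```

```bash
python3 nav.py 462.3 241.3 25 15.2
```

```text
t 43.2 tcp [460.8 241.6  71.7] yaw 15.2 F [-0.6  0.1  0.5] w 59.9 g 0.0 j6 1.79
lin [-0.7  1.4 46.7] rot [ 0.    -0.    -0.001]
```

Request:
play_rows([
  {"linear": [-0.5, 1.2, 25], "delta_rot": [0, 0, 0], "jaw": 60},
  {"linear": [-0.5, 1.2, 46.5], "delta_rot": [0, 0, 0], "jaw": 60},
  {"linear": [-0.5, 1.2, 46.5], "delta_rot": [0, 0, 0], "jaw": 60},
  {"linear": [-0.5, 1.2, 46.5], "delta_rot": [0, 0, 0], "jaw": 35},
  {"linear": [-0.5, 1.2, 46.5], "delta_rot": [0, 0, 0], "jaw": 35},
  {"linear": [-0.5, 1.2, 46.5], "delta_rot": [0, 0, 0], "jaw": 35},
  {"linear": [-0.5, 1.2, 46.5], "delta_rot": [0, 0, 0], "jaw": 35},
  {"linear": [-0.5, 1.2, 46.5], "delta_rot": [0, 0, 0], "jaw": 35},
])

```text
time_s: 44.05
eef_pos: [0.4625, 0.2418, 0.0262]
ee_rot: [0.608, 0.794, 0.001, 0.0]
contact_force: [-2.1, -1.8, 8.5]
grip_width: 0.0429
gripper_force: 52.0
```

```bash
python3 nav.py 607.6 29.2 130 1.3
```

```text
t 44.0 tcp [462.5 241.8  26.2] yaw 15.2 F [-2.1 -1.8  8.5] w 42.9 g 52.0 j6 1.79
lin [-243.1   84.5 -103.8] rot [ 0.001 -0.     0.242]
```

Request:
play_rows([
  {"linear": [0, 0, -45], "delta_rot": [0, 0, 0], "jaw": 35},
  {"linear": [0, 0, -90], "delta_rot": [0, 0, 0], "jaw": 35},
  {"linear": [-45, 16, -112], "delta_rot": [0, 0, 0.08], "jaw": 35},
  {"linear": [-90, 32, -112], "delta_rot": [0, 0, 0.16], "jaw": 35},
  {"linear": [-242.6, 84.5, -112], "delta_rot": [0, 0, 0.242], "jaw": 35},
  {"linear": [-242.6, 84.5, -112], "delta_rot": [0, 0, 0.242], "jaw": 35},
  {"linear": [-242.6, 84.5, -112], "delta_rot": [0, 0, 0.242], "jaw": 35},
  {"linear": [-242.6, 84.5, -112], "delta_rot": [0, 0, 0.242], "jaw": 35},
])

```text
time_s: 44.85
eef_pos: [0.6093, 0.0255, 0.1374]
ee_rot: [0.7, 0.714, 0.0, 0.001]
contact_force: [-0.8, 0.9, -1.0]
grip_width: 0.0431
gripper_force: 51.4
```

```bash
python3 nav.py 607.3 29.8 65 1.3
```

```text
t 44.9 tcp [609.3  25.5 137.4] yaw 1.1 F [-0.8  0.9 -1. ] w 43.1 g 51.4 j6 1.59
lin [ 4.4 -2.1 72.4] rot [ 0.001  0.001 -0.003]
```

Request:
play_rows([
  {"linear": [4.4, -2, 0], "delta_rot": [0, 0, -0.003], "jaw": 35},
  {"linear": [4.4, -2, 30], "delta_rot": [0, 0, -0.003], "jaw": 35},
  {"linear": [4.4, -2, 60], "delta_rot": [0, 0, -0.003], "jaw": 35},
  {"linear": [4.4, -2, 72], "delta_rot": [0, 0, -0.003], "jaw": 35},
  {"linear": [4.4, -2, 72], "delta_rot": [0, 0, -0.003], "jaw": 35},
  {"linear": [4.4, -2, 72], "delta_rot": [0, 0, -0.003], "jaw": 35},
  {"linear": [4.4, -2, 72], "delta_rot": [0, 0, -0.003], "jaw": 35},
  {"linear": [4.4, -2, 72], "delta_rot": [0, 0, -0.003], "jaw": 35},
])

```text
time_s: 45.65
eef_pos: [0.6057, 0.0341, 0.0665]
ee_rot: [0.698, 0.716, 0.001, 0.001]
contact_force: [-0.2, -0.3, -0.8]
grip_width: 0.0428
gripper_force: 51.4
```

```bash
python3 nav.py 607.3 29.8 46.2 1.3
```

```text
t 45.6 tcp [605.7  34.1  66.5] yaw 1.5 F [-0.2 -0.3 -0.8] w 42.8 g 51.4 j6 1.6
lin [-4.4  1.4 20.3] rot [ 0.002 -0.     0.003]
```

Request:
play_rows([
  {"linear": [-2, 0.7, 0], "delta_rot": [0, 0, 0.003], "jaw": 35},
  {"linear": [-4.4, 1.4, 0], "delta_rot": [0, 0, 0.003], "jaw": 35},
  {"linear": [-4.4, 1.4, 5], "delta_rot": [0, 0, 0.003], "jaw": 35},
  {"linear": [-4.4, 1.4, 10], "delta_rot": [0, 0, 0.003], "jaw": 35},
  {"linear": [-4.4, 1.4, 15], "delta_rot": [0, 0, 0.003], "jaw": 35},
  {"linear": [-4.4, 1.4, 19], "delta_rot": [0, 0, 0.003], "jaw": 35},
  {"linear": [-4.4, 1.4, 20], "delta_rot": [0, 0, 0.003], "jaw": 35},
  {"linear": [-4.4, 1.4, 20], "delta_rot": [0, 0, 0.003], "jaw": 35},
])

```text
time_s: 46.45
eef_pos: [0.6063, 0.0296, 0.046]
ee_rot: [0.699, 0.715, 0.0, 0.0]
contact_force: [-9.6, -1.3, 19.1]
grip_width: 0.0427
gripper_force: 53.6
```

```bash
python3 nav.py 607.3 29.8 46.2 1.3
```

```text
t 46.5 tcp [606.3  29.6  46. ] yaw 1.3 F [-9.6 -1.3 19.1] w 42.7 g 53.6 j6 1.6
lin [ 0.1  1.  -0.2] rot [0. 0. 0.]
```

Request:
play_rows([
  {"linear": [0, 0, -1], "delta_rot": [0, 0, 0], "jaw": 35},
  {"linear": [0, 0, -1], "delta_rot": [0, 0, 0], "jaw": 58},
  {"linear": [0, 0, -1], "delta_rot": [0, 0, 0], "jaw": 58},
  {"linear": [0, 0, -1], "delta_rot": [0, 0, 0], "jaw": 58},
  {"linear": [0, 0, -20], "delta_rot": [0, 0, 0], "jaw": 58},
  {"linear": [0, 0, -60], "delta_rot": [0, 0, 0], "jaw": 58},
  {"linear": [30, 0, -62], "delta_rot": [0, 0, 0], "jaw": 50},
  {"linear": [67, 0.5, -62], "delta_rot": [0, 0, 0], "jaw": 50},
])

```text
time_s: 47.25
eef_pos: [0.6064, 0.0964, 0.1086]
ee_rot: [0.7, 0.714, 0.001, 0.001]
contact_force: [0.8, 0.5, -1.0]
grip_width: 0.0498
gripper_force: 0.0
```

```bash
python3 nav.py 606.2 97.2 44 1.3; python3 look.py 11; python3 - <<'E'
import cv2,numpy as np
a=cv2.imread("pics/s11.png")[190:270,170:430]
cv2.imwrite("pics/c11.png",cv2.resize(a,None,fx=3,fy=3,interpolation=cv2.INTER_CUBIC))
E
```

```text
t 47.2 tcp [606.4  96.4 108.6] yaw 1.2 F [ 0.8  0.5 -1. ] w 49.8 g 0.0 j6 1.71
lin [ 0.8 -0.4 64.6] rot [ 0.003 -0.    -0.002]
```

View pics/c11.png

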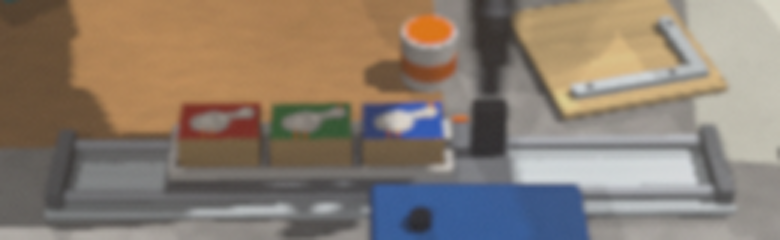

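Request:
play_rows([
  {"linear": [0, 0, 20], "delta_rot": [0, 0, 0], "jaw": 50},
  {"linear": [0, 0, 50], "delta_rot": [0, 0, 0], "jaw": 50},
  {"linear": [0, 0, 62], "delta_rot": [0, 0, 0], "jaw": 50},
  {"linear": [0, 0, 62], "delta_rot": [0, 0, 0], "jaw": 50},
  {"linear": [0, 0, 62], "delta_rot": [0, 0, 0], "jaw": 8},
  {"linear": [0, 0, 62], "delta_rot": [0, 0, 0], "jaw": 8},
  {"linear": [0, 0, 62], "delta_rot": [0, 0, 0], "jaw": 8},
  {"linear": [0, 0, 62], "delta_rot": [0, 0, 0], "jaw": 8},
], newtons=50)

```text
time_s: 48.15
eef_pos: [0.6063, 0.0966, 0.0466]
ee_rot: [0.699, 0.715, 0.001, 0.001]
contact_force: [-1.0, -0.8, 5.4]
grip_width: 0.0151
gripper_force: 50.6
```

```bash
python3 nav.py 603.5 217 47 1.3
```

```text
t 48.1 tcp [606.3  96.6  46.6] yaw 1.3 F [-1.  -0.8  5.4] w 15.1 g 50.6 j6 1.71
lin [120.4  -0.   -0.4] rot [ 0.002 -0.     0.   ]
```

Request:
play_rows([
  {"linear": [4, 0, 0], "delta_rot": [0, 0, 0], "jaw": 8},
  {"linear": [12, 0, 0], "delta_rot": [0, 0, 0], "jaw": 8},
  {"linear": [20, 0, 0], "delta_rot": [0, 0, 0], "jaw": 8},
  {"linear": [30, 0, 0], "delta_rot": [0, 0, 0], "jaw": 8},
  {"linear": [40, 0, 0], "delta_rot": [0, 0, 0], "jaw": 8},
  {"linear": [50, 0, 0], "delta_rot": [0, 0, 0], "jaw": 8},
  {"linear": [58, 0, 0], "delta_rot": [0, 0, 0], "jaw": 8},
  {"linear": [62, 0, 0], "delta_rot": [0, 0, 0], "jaw": 8},
])

```text
time_s: 48.95
eef_pos: [0.6047, 0.1593, 0.0466]
ee_rot: [0.699, 0.715, 0.001, 0.001]
contact_force: [-1.4, -1.8, 6.7]
grip_width: 0.0158
gripper_force: 50.7
```

```bash
python3 nav.py 603.5 216.6 46.6 1.3
```

```text
t 49.0 tcp [604.7 159.3  46.6] yaw 1.3 F [-1.4 -1.8  6.7] w 15.8 g 50.7 j6 1.8
lin [57.3  0.1  0.1] rot [ 0.002 -0.     0.001]
```

Request:
play_rows([
  {"linear": [8, 0, 0], "delta_rot": [0, 0, 0], "jaw": 8},
  {"linear": [17, 0, 0], "delta_rot": [0, 0, 0], "jaw": 8},
  {"linear": [27, 0, 0], "delta_rot": [0, 0, 0], "jaw": 8},
  {"linear": [37, 0, 0], "delta_rot": [0, 0, 0], "jaw": 8},
  {"linear": [46, 0, 0], "delta_rot": [0, 0, 0], "jaw": 8},
  {"linear": [53, 0, 0], "delta_rot": [0, 0, 0], "jaw": 8},
  {"linear": [57.3, 0, 0], "delta_rot": [0, 0, 0], "jaw": 8},
  {"linear": [57.3, 0, 0], "delta_rot": [0, 0, 0], "jaw": 8},
])

```text
time_s: 49.75
eef_pos: [0.6032, 0.2168, 0.0466]
ee_rot: [0.699, 0.715, 0.001, 0.0]
contact_force: [-2.6, 1.3, 6.0]
grip_width: 0.0154
gripper_force: 50.8
```

```bash
python3 nav.py 603.5 216.6 46.6 1.3
```

```text
t 49.8 tcp [603.2 216.8  46.6] yaw 1.4 F [-2.6  1.3  6. ] w 15.4 g 50.8 j6 1.89
lin [-0.2  0.3  0. ] rot [ 0.002 -0.001  0.001]
```

Now I release the handle, lift and move away to look.

Request:
play_rows([
  {"linear": [0, 0, 0], "delta_rot": [0, 0, 0], "jaw": 50},
  {"linear": [0, 0, 0], "delta_rot": [0, 0, 0], "jaw": 50},
  {"linear": [0, 0, 0], "delta_rot": [0, 0, 0], "jaw": 50},
  {"linear": [0, 0, 0], "delta_rot": [0, 0, 0], "jaw": 50},
  {"linear": [0, 0, -40], "delta_rot": [0, 0, 0], "jaw": 50},
  {"linear": [0, 0, -90], "delta_rot": [0, 0, 0], "jaw": 50},
  {"linear": [0, -45, -120], "delta_rot": [0, 0, 0], "jaw": 50},
  {"linear": [0, -95, -130], "delta_rot": [0, 0, 0], "jaw": 50},
])

```text
time_s: 50.55
eef_pos: [0.5137, 0.2142, 0.1769]
ee_rot: [0.699, 0.715, 0.002, 0.001]
contact_force: [-0.3, 0.4, -0.1]
grip_width: 0.0498
gripper_force: 0.0
```

Request:
play_rows([
  {"linear": [45, -45, 0], "delta_rot": [0, 0, 0], "jaw": 50},
  {"linear": [90, -90, 0], "delta_rot": [0, 0, 0], "jaw": 50},
  {"linear": [120, -130, 0], "delta_rot": [0, 0, 0], "jaw": 50},
  {"linear": [120, -130, 0], "delta_rot": [0, 0, 0], "jaw": 50},
  {"linear": [120, -130, 0], "delta_rot": [0, 0, 0], "jaw": 50},
  {"linear": [120, -130, 0], "delta_rot": [0, 0, 0], "jaw": 50},
  {"linear": [120, -130, 0], "delta_rot": [0, 0, 0], "jaw": 50},
  {"linear": [120, -130, 0], "delta_rot": [0, 0, 0], "jaw": 50},
])

```text
time_s: 51.35
eef_pos: [0.3805, 0.3301, 0.1741]
ee_rot: [0.699, 0.715, -0.0, 0.0]
contact_force: [-0.6, -0.3, 0.2]
grip_width: 0.0496
gripper_force: 0.0
```

```bash
python3 look.py 12; python3 - <<'E'
import cv2,numpy as np
a=cv2.imread("pics/t12.png")[70:260,60:460]
cv2.imwrite("pics/c12.png",cv2.resize(a,None,fx=2,fy=2,interpolation=cv2.INTER_CUBIC))
from h import *
t=cv2.imread("pics/t12.png");h=cv2.cvtColor(t,cv2.COLOR_BGR2HSV)
def cen(lo,hi,box):
    x0,y0,x1,y1=box;m=cv2.inRange(h[y0:y1,x0:x1],lo,hi);M=cv2.moments(m);return [M["m10"]/M["m00"]+x0,M["m01"]/M["m00"]+y0] if M["m00"] else None
print(cen((9,150,120),(18,255,255),(225,155,250,172)),cen((0,150,80),(8,255,255),(225,155,250,163)),cen((25,150,150),(35,255,255),(270,155,300,172)))
E
```

```text
[235.5, 164.0] [234.94117647058823, 159.35294117647058] [281.7142857142857, 163.57142857142858]
```

View pics/c12.png

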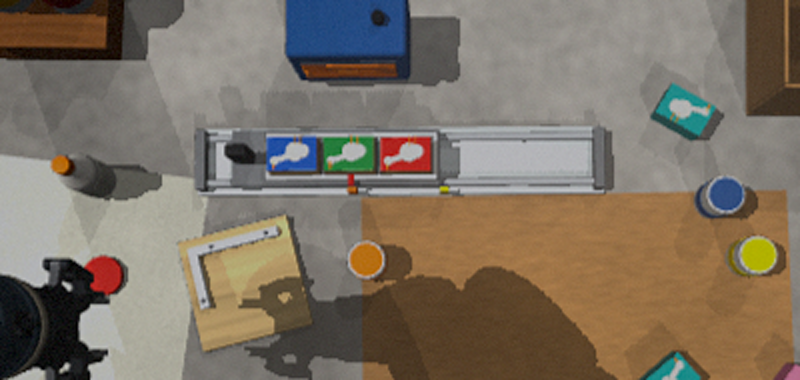

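The red mark (235,159) stands at the orange flag (235.5,164). All three blocks lie flat in their bays: blue (291,154), green (350,154) and red (406,154) in the crop. The pots, lid and glue bottle haven't been moved.

```bash
python3 -c "from bench import *; print(sign_off())"
```

```text
the job is handed in; nothing more can be done
None
```

I squared red, green and blue on the board in that order and loaded all three flat in the carrier. I then left the carrier at the drying detent (red mark within about 1.5 mm of the orange flag) and handed the job in at about 51 s. The pots, lid and glue bottle were untouched.

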